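Snap a jar holder onto the spice rail and fill it

ROBOT

A 7-joint arm with a two-finger parallel gripper is mounted at the origin on a cart in front of the work surface, level with it; the furniture and walls round the work are solid. World frame = base frame: x ahead of the robot, y to its left, z up, the work surface at z = 0. Lengths are in m, angles in rad, forces in N, time in s.
With the tool pointing down it reaches from about 0.425 to 0.875 m from the base axis. Payload 8.4 kg.
Tool frame: the origin (TCP) lies between the finger pads; the fingertips stand 8 mm ahead of it and the grasp point (between the pads) lies 11 mm behind it; y points along the fingers, x is the direction in which the jaws open and shut, and the axes are right-handed (so a half turn about y gives the same grasp; the last joint's range is limited). The gripper opens to 85 mm and grips with 20 to 120 N. Pads are 22 mm wide; open, the fingers measure 114 mm over their backs; the gripper's body (76 mm by 85 mm) begins 54 mm behind the grasp point. The pads swing forward as they close: fully open they stand 13 mm farther back than shut.
Start: joints at [-1.319, 0.333, 0.04, 1.465, -0.013, 1.343, -0.059], TCP at [0.223, 0.61, 0.239] pointing down, gripper open.
Joint ranges: [-2.58, 2.58], [-0.38, 2.09], [-1.3, 1.39], [0.25, 2.4], [-1.5, 4.64], [0.08, 2.09], [-2.65, 2.65]. Speed limits (rad/s): [2.22, 2.22, 2.79, 2.79, 3.14, 3.14, 3.14].

INTERFACE

Orientations are given as a unit quaternion [w, x, y, z].
In Python, from rig import monitor, eyes, order gives the robot as it stands.
- The arm moves only by the shell command python3 -m handwheel 'ROWS' [OPENING] [FORCE]. ROWS is a JSON object of lists of equal length, an entry for each row: "slide": the shift along the tool's x, y, z scaled (see below), a list of three; "roll": the turn about the tool's y scaled (see below). In form: {"slide": [[dx, dy, dz], ...], "roll": [roll, ...]}. A call has 1 to 8 rows; each row is the pose to reach, as a shift and turn from the pose measured when the call began, along the tool's axes at that moment, turning the shorter way round; what a row does not reach only later rows make up. The controller multiplies each number of a shift by 0.2 m and each number of a turn by 180 degrees. A row lasts 1/10 s, in which the tool goes at most 50 mm and 8.59 degrees, less where a joint would pass 70% of its speed; a pose out of reach is approached as far as the arm can. A call with a number of a shift or a turn outside -1 to 1 is refused whole. A call with a gripper value outside its range is refused whole. OPENING is the opening, from 0 (shut) to 1 (fully open), set as the call begins (- or left out, the last holds). The fingers move at their own pace and stop on an object; FORCE is the grip in N (left out, the last holds). Time passes only in rows, so rows that repeat a pose let the fingers close. It gives the time, the measured TCP pose, the force and the opening at its end, in the units of the state.
- monitor.observe(): the state, without advancing time (a new reading comes with each control period).
- eyes.camera(name): name is "scene" or "top" or "wrist"; returns (picture, depth): 400x640x3 uint8, blue, green, red; 400x640 float32, m along the optical axis (not along the pixel's ray), 0 where there is no reading.
- eyes.camera_model(name): a dict with "intrinsics" (3x3 intrinsics, pixels), "rvec" (rotation vector, rad) and "tvec" (3), from world to camera coordinates, as OpenCV has them; the wrist camera has in their place "T_tool_cam" (4x4, takes a point from camera to tool coordinates, whose origin is the TCP and whose axes are the tool frame's). Camera axes: x right, y down, z forward; pixel columns grow to the right and rows downward; lengths in m; the calibration is good to about 2 mm. A picture is of the moment at which its call begins: read the wrist's pose just before it. camera_model takes no time and is no camera call.
- order.hand_in(): hands the job in, once; it reports no verdict.
The state is a dict: "time_s": time; "qpos": joint angles; "qd": joint speeds; "joint_efforts": joint torques, N m; "eef_pos": TCP position; "orientation": TCP orientation; "ft_force": force on the tool from outside, world axes, zero at the start; "ft_torque": the same for the moment, N m; "grip_width": finger opening in m.
Only numpy, scipy, OpenCV 4.12 (cv2) and the standard library are available. Lean on these libraries where they do the work, as an engineer would, in place of code of your own. Each camera call takes 0.05 s, during which the arm holds its last target.

TASK

The empty clip-on jar holder belongs on the wooden spice rail, in the gap between the two holders that already hang there, cup towards you like theirs. Press it straight down over the round top rod, which gives a little, until both spring arms of the clip snap past the rod and the clip sits fully home: no harder than the snap needs. Then stand the red-lidded jar from the worktop upright in its cup, let go, and leave the other things where they are.

Things in the scene. Friction and masses are not known exactly. Their poses are not given: they have to be found in the camera images.
- jar_holder: Loose dark blue-green plastic jar holder, 0.15 kg. Origin: centre of its round cup's underside (cup 58 mm outside, 48 high); z up. At the rear (+x) a back plate (42 wide in y, rear face x = 31) rises to a crown (x = 28 to 58, y = -19 to 19, z = 89 to 97) with the grip tab on top and the clip below: two sprung arms along y, open downwards, lips ending at z = 71.
- clip_seat (a point): Point of the holder at [45, 0, 83] mm: the rod's axis lies here when the clip is home (crown's underside, 6 mm above, on the rod). Its arms' lobes lie 7.5 mm before and behind and 5 mm below: they meet the rod with this point 9 to 12 mm over its axis. The push rises to 13 to 21 N, then drops by 5 N or more as it snaps; after that 10 to 12 N seats it fully. Off-centre it pushes sideways.
- grip_tab (a point): Top centre of the holder's grip tab, [45, 0, 123] mm: an upright fin right over the clip, 10 mm thick in the holder's x, 36 long in y, standing 26 mm above the crown. Grasp it across its 10 mm from above.
- cup_floor (a point): Centre of the cup's floor, inside (52 mm wide, walls 44 high).
- spice_jar: Spice jar with a red lid (lid 45 mm across, the top 21 mm), body 42 mm across, 106 high, about 0.11 kg, standing upright on the worktop. Origin: centre of its underside.
- rail_stand: Fixed wooden stand; origin on the worktop under the rod's middle. Posts at y = +/-205 mm (122 high) carry the round top rod (12 mm, axis 105 mm up, along y) and a thin fixed rod (7 mm, 62 mm lower, 9 mm nearer -x) on which back plates lean. Like holders with a yellow-lidded jar and a salt shaker (tops below 130 mm) hang at y = +130 and -130, cups to -x.
- rail_gap (a point): Middle of the gap, on the axis of the top rod. Axes as the stand's: y along the rod, z up; the cups hang on the -x side. The rod sits in rubber sockets and gives: it sinks about 5 mm for every 10 N of push (16 mm at most) and comes back up.
- pepper_mill: Bystander: brown wooden pepper mill, 58 mm across, 170 high; leave it alone. Origin: centre of its underside.
- mug: Bystander: plain cream mug, 78 mm across, 101 high; leave it alone. Origin: centre of its underside.
- tin: Bystander: small food tin with a green picture, 75 mm across, 58 high; leave it alone. Origin: centre of its underside.
- lemon: Bystander: yellow lemon, 71 x 53 x 51 mm; leave it alone. Origin: centre of its underside.
- yellow_jar: Bystander: spice jar with a yellow lid in the left holder on the rail, 42 mm across, 96 high; leave it alone. Origin: centre of its underside.
- salt_shaker: Bystander: glass salt shaker with a grey top in the right holder on the rail, 44 mm across, 90 high; leave it alone. Origin: centre of its underside.
- timer: Bystander: white ribbed kitchen timer, 62 mm across, 47 high; leave it alone. Origin: centre of its underside.
- egg_box: Bystander: grey-brown egg box with a blue label, 106 x 156 x 72 mm; leave it alone. Origin: centre of its underside.
There are look-alikes about, which are no part of the job. Leave any purple or yellow look-alike of the jar_holder alone.

How it is judged:
By the outcome, as a careful person would: the job done as asked, in the order asked, and still so for the second after the job is handed in, with the robot touching nothing.
It also fails if it takes over 69 s, if anything falls off the work surface, if the arm or the gripper's body presses on something with over 40 N, if the wrist force passes 120 N, or if a joint passes its speed limit or range.

## Working session

There is one attempt and no reset: what is moved stays moved. The work goes in short steps, Python scripts to look and compute and a shell command to move; the robot and the scene stay as the last step left them, time stands still between calls to the robot, and variables do not carry over. Pictures are saved under pics/ and viewed, and the job is handed in when it is done.

```bash
ls; mkdir -p pics; python3 - <<'E'
from rig import monitor, eyes
import cv2, numpy as np
s=monitor.observe(); print(s)
for n in ("scene","top"):
    p,d=eyes.camera(n); cv2.imwrite(f"pics/{n}0.png",p); np.savez(f"{n}0.npz",p=p,d=d); print(n,eyes.camera_model(n))
print(eyes.camera_model("wrist"))
E
```

```text
pics
{'time_s': 0.0, 'qpos': array([-1.31920113,  0.33391291,  0.03984671,  1.46624723, -0.01344379,
        1.34328777, -0.05851899]), 'qd': array([ 0.00128341, -0.00025632,  0.00186309,  0.00011902, -0.00070814,
       -0.00064959,  0.00020961]), 'joint_efforts': array([-4.25042981e-04, -6.58559990e+01,  1.36503797e+00, -4.05557013e+01,
        1.67186436e-02,  1.26854071e-02,  1.93620565e-05]), 'eef_pos': array([0.22321677, 0.6100133 , 0.23843133]), 'orientation': array([-0.57924404,  0.57992066,  0.40462387, -0.40552175]), 'ft_force': array([ 0.78818229, -0.0869491 , -0.54439899]), 'ft_torque': array([-0.01681776, -0.02650032, -0.04977036]), 'grip_width': 0.08552984706862797}
scene {'intrinsics': array([[402.61383749,   0.        , 317.20500193],
       [  0.        , 402.61383749, 203.03675057],
       [  0.        ,   0.        ,   1.        ]]), 'rvec': array([ 1.12476682, -1.92462144,  1.25191532]), 'tvec': array([0.24062968, 0.28041762, 1.2414133 ])}
top {'intrinsics': array([[499.90442001,   0.        , 318.91400739],
       [  0.        , 499.90442001, 198.65523762],
       [  0.        ,   0.        ,   1.        ]]), 'rvec': array([ 2.24738239, -1.61657733,  0.36509044]), 'tvec': array([-0.16850126,  0.49146488,  1.82316012])}
{'intrinsics': array([[355.3268963 ,   0.        , 317.82313052],
       [  0.        , 355.3268963 , 201.12251702],
       [  0.        ,   0.        ,   1.        ]]), 'T_tool_cam': array([[ 9.99999225e-01,  1.24408301e-03,  5.17672520e-05,
        -6.90240907e-04],
       [ 3.49880487e-04, -3.20649066e-01,  9.47198002e-01,
        -1.34033488e-01],
       [ 1.19499206e-03, -9.47197249e-01, -3.20649252e-01,
         8.30765493e-02],
       [ 0.00000000e+00,  0.00000000e+00,  0.00000000e+00,
         1.00000000e+00]])}
```

View pics/scene0.png

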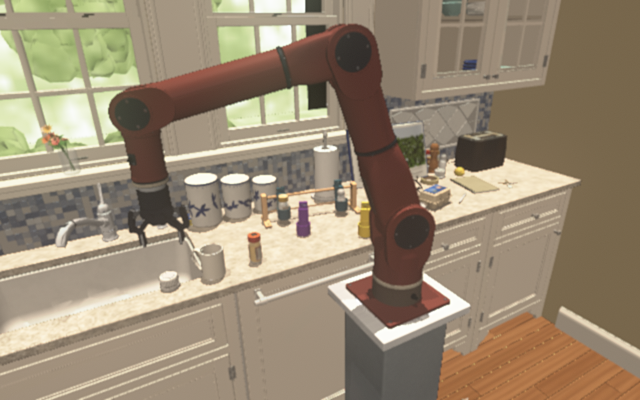

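View pics/top0.png

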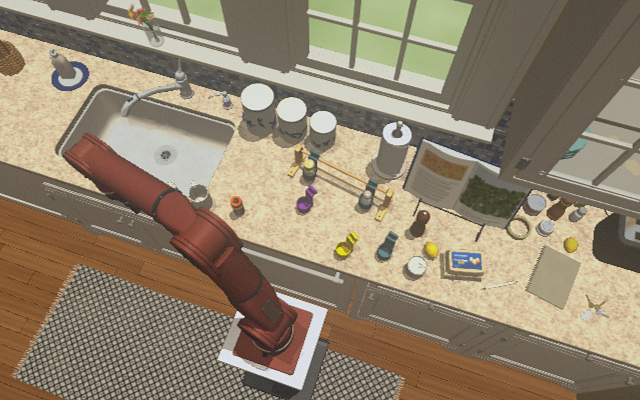

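```bash
cat > h.py <<'E'
import numpy as np, cv2
from rig import monitor, eyes
from scipy.spatial.transform import Rotation as R
def Rq(q): return R.from_quat([q[1],q[2],q[3],q[0]]).as_matrix()
def world(n,d,s=None):
    m=eyes.camera_model(n);K=m["intrinsics"]
    v,u=np.mgrid[:d.shape[0],:d.shape[1]]
    P=np.stack([(u-K[0,2])/K[0,0]*d,(v-K[1,2])/K[1,1]*d,d],-1)
    if n=="wrist":
        T=m["T_tool_cam"]; P=P@T[:3,:3].T+T[:3,3]
        return P@Rq(s["orientation"]).T+s["eef_pos"]
    Rm=cv2.Rodrigues(m["rvec"])[0]
    return (P-m["tvec"])@Rm
E
python3 - <<'E'
from h import *
for n in("top",):
    z=np.load(n+"0.npz");p,d=z["p"],z["d"];W=world(n,d)
    for nm,(u0,u1,v0,v1) in dict(rail=(280,400,140,225),holder=(372,405,228,266),jar=(225,250,192,218)).items():
        w=W[v0:v1,u0:u1].reshape(-1,3); ok=(d[v0:v1,u0:u1].ravel()>0)
        w=w[ok]; print(nm,np.percentile(w[:,2],[1,50,99]).round(3))
        for a,b in((.02,.06),(.06,.09),(.09,.115),(.115,.135)):
            k=w[(w[:,2]>a)&(w[:,2]<b)]
            if len(k):print(a,len(k),k.mean(0).round(3),k.min(0).round(3),k.max(0).round(3))
    cv2.imwrite("pics/z1.png",cv2.resize(p[140:280,220:500],(800,400),interpolation=cv2.INTER_CUBIC))
E
```

```text
rail [-0.011  0.003  0.232]
0.02 707 [ 0.668 -0.04   0.041] [ 0.48 -0.27  0.02] [0.839 0.231 0.06 ]
0.06 405 [ 0.668 -0.073  0.074] [ 0.525 -0.266  0.06 ] [0.81  0.161 0.09 ]
0.09 516 [ 0.657 -0.066  0.106] [ 0.526 -0.265  0.09 ] [0.806 0.161 0.115]
0.115 387 [ 0.664 -0.056  0.123] [ 0.538 -0.264  0.115] [0.792 0.161 0.135]
holder [-0.011  0.003  0.122]
0.02 117 [ 0.426 -0.301  0.041] [ 0.392 -0.327  0.02 ] [ 0.456 -0.271  0.06 ]
0.06 38 [ 0.451 -0.307  0.076] [ 0.441 -0.329  0.061] [ 0.462 -0.287  0.09 ]
0.09 54 [ 0.457 -0.31   0.1  ] [ 0.445 -0.331  0.09 ] [ 0.472 -0.288  0.114]
0.115 30 [ 0.465 -0.311  0.122] [ 0.457 -0.328  0.115] [ 0.476 -0.295  0.134]
jar [-0.01   0.003  0.113]
0.02 46 [0.396 0.29  0.041] [0.385 0.277 0.02 ] [0.417 0.316 0.059]
0.06 40 [0.398 0.291 0.073] [0.386 0.276 0.06 ] [0.426 0.314 0.089]
0.09 107 [0.407 0.3   0.104] [0.387 0.28  0.09 ] [0.428 0.322 0.115]
0.115 3 [0.415 0.309 0.117] [0.404 0.297 0.115] [0.425 0.315 0.12 ]
```

View pics/z1.png

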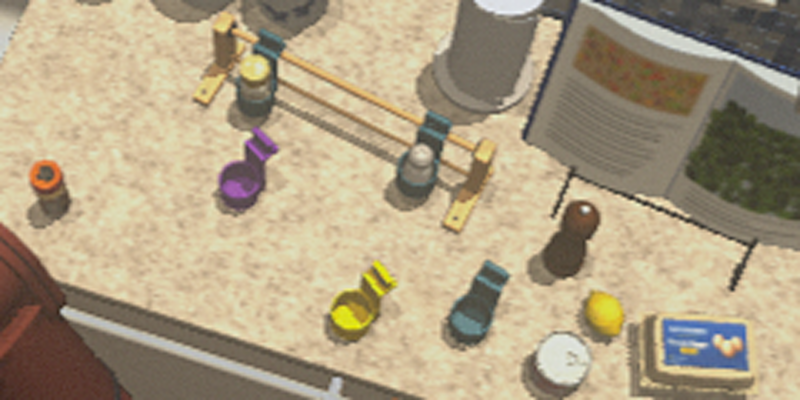

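```bash
python3 - <<'E'
from h import *
s=monitor.observe();print(Rq(s["orientation"]).round(3))
z=np.load("top0.npz");p,d=z["p"],z["d"];W=world("top",d)
hsv=cv2.cvtColor(p,cv2.COLOR_BGR2HSV)
def reg(u0,u1,v0,v1,zl,zh,m=None):
    k=np.zeros(d.shape,bool);k[v0:v1,u0:u1]=1
    k&=(d>0)&(W[...,2]>zl)&(W[...,2]<zh)
    if m is not None:k&=m
    return k
H,S,V=[hsv[...,i].astype(int) for i in range(3)]
wood=(H>8)&(H<25)&(S>90)
k=reg(290,395,140,225,.09,.135,wood);w=W[k];print(len(w))
l=cv2.fitLine(w[:,:3].astype(np.float32),cv2.DIST_HUBER,0,.01,.01).ravel();print(l)
t=(w-l[3:])@l[:3]; 
for a in np.arange(-.26,.26,.04):
    q=w[(t>a)&(t<a+.04)]
    if len(q):print(round(a,2),len(q),q.mean(0).round(4),q[:,2].max().round(3))
teal=(H>85)&(H<110)&(S>60)
for nm,b in dict(hold=(370,408,225,268),left=(300,325,150,185),right=(355,382,175,215)).items():
    for zl,zh in((.004,.04),(.04,.06),(.06,.088),(.1,.12),(.115,.14),(.14,.17)):
        k=reg(*b,zl,zh,teal);w=W[k]
        if len(w):print(nm,zl,len(w),w.mean(0).round(4),w.min(0).round(3),w.max(0).round(3))
E
```

```text
[[ 0.344 -0.    -0.939]
 [ 0.939 -0.001  0.344]
 [-0.001 -1.    -0.   ]]
331
[ 0.18745768  0.982269   -0.00269168  0.66909754 -0.02282545  0.11278381]
-0.26 53 [ 0.6226 -0.2531  0.1168] 0.132
-0.22 29 [ 0.6342 -0.2191  0.1114] 0.118
-0.18 1 [ 0.6428 -0.161   0.1121] 0.112
-0.14 26 [ 0.649  -0.1416  0.1102] 0.12
-0.1 27 [ 0.6558 -0.1025  0.1111] 0.119
-0.06 27 [ 0.6641 -0.0628  0.1101] 0.115
-0.02 25 [ 0.6727 -0.0227  0.1089] 0.121
0.02 27 [0.68   0.0159 0.1102] 0.119
0.06 36 [0.6537 0.0633 0.1105] 0.126
0.1 20 [0.6663 0.0991 0.1164] 0.129
0.14 50 [0.6993 0.1399 0.1141] 0.133
0.18 10 [0.7039 0.1562 0.1172] 0.125
hold 0.004 1 [ 0.4218 -0.296   0.0071] [ 0.422 -0.296  0.007] [ 0.422 -0.296  0.007]
hold 0.115 1 [ 0.4685 -0.2996  0.1222] [ 0.468 -0.3    0.122] [ 0.468 -0.3    0.122]
left 0.1 3 [0.6798 0.0709 0.1174] [0.679 0.062 0.115] [0.68  0.084 0.119]
left 0.115 8 [0.6818 0.0742 0.1212] [0.675 0.062 0.115] [0.698 0.088 0.134]
left 0.14 2 [0.6907 0.0682 0.1447] [0.689 0.061 0.143] [0.692 0.075 0.147]
right 0.1 2 [ 0.6296 -0.1803  0.1188] [ 0.627 -0.193  0.118] [ 0.633 -0.167  0.12 ]
right 0.115 6 [ 0.6355 -0.184   0.1259] [ 0.627 -0.196  0.118] [ 0.646 -0.167  0.139]
```

```bash
python3 -m handwheel '{"slide":[[-0.05,0,-0.1],[-0.15,0,-0.25],[-0.25,0,-0.45],[-0.4,-0.05,-0.65],[-0.5,-0.1,-0.85],[-0.6,-0.15,-1],[-0.6,-0.15,-1],[-0.6,-0.15,-1]],"roll":[0.02,0.05,0.09,0.13,0.17,0.2,0.2,0.2]}' 1 40; python3 - <<'E'
from h import *
s=monitor.observe();print(s["time_s"],s["eef_pos"],Rq(s["orientation"]).round(3))
p,d=eyes.camera("wrist");cv2.imwrite("pics/w1.png",p)
E
```

```text
time_s: 0.9
eef_pos: [0.3705, 0.4276, 0.2689]
orientation: [-0.676, 0.677, 0.205, -0.206]
ft_force: [-0.8, 1.3, 0.6]
grip_width: 0.0853
0.9 [0.37054731 0.4276177  0.26886537] [[ 0.831 -0.    -0.556]
 [ 0.556 -0.001  0.831]
 [-0.001 -1.    -0.   ]]
```

View pics/w1.png

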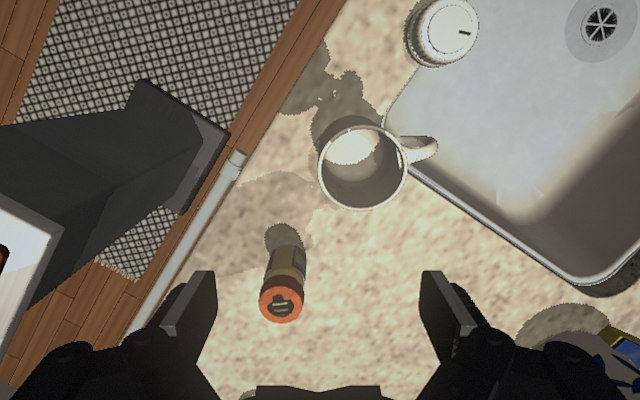

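```bash
python3 -m handwheel '{"slide":[[0,0,-0.15],[0,0,-0.3],[0,0,-0.5],[0,0,-0.7],[0,0,-0.9],[0,0,-1],[0,0,-1]],"roll":[0.03,0.07,0.11,0.15,0.19,0.23,0.25]}'; python3 - <<'E'
from h import *
s=monitor.observe();print(s["time_s"],s["eef_pos"],Rq(s["orientation"]).round(3))
E
```

```text
time_s: 1.65
eef_pos: [0.4822, 0.2604, 0.268]
orientation: [-0.703, 0.704, -0.071, 0.071]
ft_force: [-0.2, 0.1, -1.0]
grip_width: 0.0855
1.65 [0.48220229 0.26044654 0.26803519] [[ 0.98  -0.001  0.2  ]
 [-0.2   -0.003  0.98 ]
 [-0.001 -1.    -0.003]]
```

```bash
python3 -m handwheel '{"slide":[[0.1,0,-0.15],[0.2,0,-0.3],[0.35,0,-0.5],[0.5,0,-0.7],[0.6,0,-0.9],[0.6,0,-1],[0.6,0,-1]],"roll":[0,0,0,0,0,0,0]}';python3 -m handwheel '{"slide":[[0,0,-0.15],[0,0,-0.3],[0,0,-0.35],[0,0,-0.35],[0,0,-0.35]],"roll":[0,0,0,0,0]}'; python3 - <<'E'
from h import *
s=monitor.observe();print(s["time_s"],s["eef_pos"],Rq(s["orientation"]).round(3),np.abs(s["qd"]).max())
p,d=eyes.camera("wrist");cv2.imwrite("pics/w2.png",p);np.savez("w2.npz",p=p,d=d,e=s["eef_pos"],o=s["orientation"])
E
```

```text
time_s: 2.35
eef_pos: [0.5594, 0.0379, 0.2681]
orientation: [-0.702, 0.705, -0.073, 0.072]
ft_force: [-0.0, 0.6, 1.5]
grip_width: 0.0853
time_s: 2.85
eef_pos: [0.5454, -0.0281, 0.2681]
orientation: [-0.702, 0.705, -0.072, 0.07]
ft_force: [0.6, 0.7, -0.4]
grip_width: 0.0856
2.85 [ 0.54541309 -0.02807832  0.26812482] [[ 0.98  -0.002  0.2  ]
 [-0.2   -0.003  0.98 ]
 [-0.002 -1.    -0.003]] 0.006712530066934365
```

View pics/w2.png

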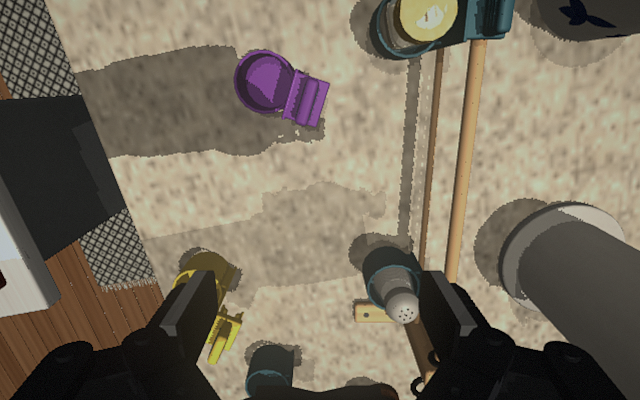

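```bash
python3 - <<'E'
from h import *
z=np.load("w2.npz");p,d=z["p"],z["d"];s=dict(eef_pos=z["e"],orientation=z["o"])
W=world("wrist",d,s)
print("table",np.median(W[120:140,330:380,2]))
pts=[]
for v in range(50,280,3):
    r=W[v,430:500];ok=(d[v,430:500]>0)&(r[:,2]>.085)&(r[:,2]<.125)
    q=r[ok]
    if len(q)>3: pts.append([q[:,0].min(),q[:,0].max(),*q.mean(0),q[:,2].max(),len(q)])
pts=np.array(pts);print(pts[::6].round(4))
c=pts[:,2:5];k=np.polyfit(c[:,1],c[:,0],1);print("x=a*y+b",k,np.degrees(np.arctan(k[0])), (c[:,0]-np.polyval(k,c[:,1])).std())
# teal at high z: crown/tabs
for nm,(u0,u1,v0,v1) in dict(left=(455,520,0,50),right=(355,425,240,330)).items():
    w=W[v0:v1,u0:u1].reshape(-1,3);c=p[v0:v1,u0:u1].reshape(-1,3).astype(int)
    teal=(c[:,0]>c[:,2]+15)
    for zl,zh in((.1,.117),(.117,.125),(.125,.15),(.15,.2)):
        k=(w[:,2]>zl)&(w[:,2]<zh)&teal
        if k.sum():q=w[k];print(nm,zl,k.sum(),q.mean(0).round(4),q.min(0).round(4),q.max(0).round(4))
E
```

```text
table -0.0005793398050481235
[[ 6.797e-01  6.899e-01  6.838e-01  4.950e-02  1.088e-01  1.111e-01
   1.700e+01]
 [ 6.768e-01  6.881e-01  6.815e-01  3.690e-02  1.090e-01  1.111e-01
   1.700e+01]
 [ 6.748e-01  6.842e-01  6.788e-01  2.390e-02  1.091e-01  1.113e-01
   1.600e+01]
 [ 6.724e-01  6.833e-01  6.766e-01  1.040e-02  1.085e-01  1.111e-01
   1.600e+01]
 [ 6.696e-01  6.805e-01  6.741e-01 -3.400e-03  1.086e-01  1.120e-01
   1.600e+01]
 [ 6.668e-01  6.766e-01  6.710e-01 -1.760e-02  1.091e-01  1.114e-01
   1.500e+01]
 [ 6.642e-01  6.744e-01  6.684e-01 -3.240e-02  1.089e-01  1.116e-01
   1.500e+01]
 [ 6.610e-01  6.722e-01  6.657e-01 -4.770e-02  1.090e-01  1.114e-01
   1.500e+01]
 [ 6.582e-01  6.679e-01  6.624e-01 -6.340e-02  1.089e-01  1.104e-01
   1.400e+01]
 [ 6.550e-01  6.649e-01  6.591e-01 -7.970e-02  1.089e-01  1.118e-01
   1.500e+01]
 [ 6.517e-01  6.628e-01  6.561e-01 -9.680e-02  1.086e-01  1.107e-01
   1.500e+01]
 [ 6.480e-01  6.585e-01  6.525e-01 -1.143e-01  1.087e-01  1.111e-01
   1.400e+01]
 [ 6.448e-01  6.547e-01  6.492e-01 -1.325e-01  1.089e-01  1.112e-01
   1.400e+01]]
x=a*y+b [0.18875225 0.67438188] 10.688951445174188 0.0002325243419980186
left 0.1 26 [0.6794 0.0676 0.1168] [0.6718 0.0547 0.116 ] [0.6959 0.0837 0.117 ]
left 0.117 631 [0.6793 0.0692 0.1186] [0.6699 0.0546 0.117 ] [0.6994 0.0838 0.1208]
left 0.125 438 [0.6883 0.0672 0.1438] [0.683  0.0566 0.1254] [0.695  0.0781 0.1464]
```

```bash
python3 -m handwheel '{"slide":[[0,0,-0.15],[0,0,-0.3],[-0.05,0,-0.5],[-0.1,0,-0.7],[-0.1,0,-0.9],[-0.1,0,-1],[-0.1,0,-1]],"roll":[0,0,0,0,0,0,0]}';python3 -m handwheel '{"slide":[[0,0,-0.15],[0,0,-0.3],[0,0,-0.4],[0,0,-0.45],[0,0,-0.45],[0,0,-0.45]],"roll":[0,0,0,0,0,0]}'; python3 - <<'E'
from h import *
s=monitor.observe();print(s["time_s"],s["eef_pos"],Rq(s["orientation"]).round(3),np.abs(s["qd"]).max())
p,d=eyes.camera("wrist");cv2.imwrite("pics/w3.png",p);np.savez("w3.npz",p=p,d=d,e=s["eef_pos"],o=s["orientation"])
E
```

```text
time_s: 3.6
eef_pos: [0.4855, -0.2218, 0.269]
orientation: [-0.702, 0.705, -0.073, 0.071]
ft_force: [-0.5, 0.5, -0.8]
grip_width: 0.0852
time_s: 4.2
eef_pos: [0.4683, -0.3081, 0.2691]
orientation: [-0.702, 0.705, -0.072, 0.071]
ft_force: [-0.3, 0.2, -0.6]
grip_width: 0.0854
4.2 [ 0.46829325 -0.30813983  0.26907518] [[ 0.98  -0.003  0.201]
 [-0.201 -0.003  0.98 ]
 [-0.002 -1.    -0.004]] 0.008498684498517433
```

View pics/w3.png

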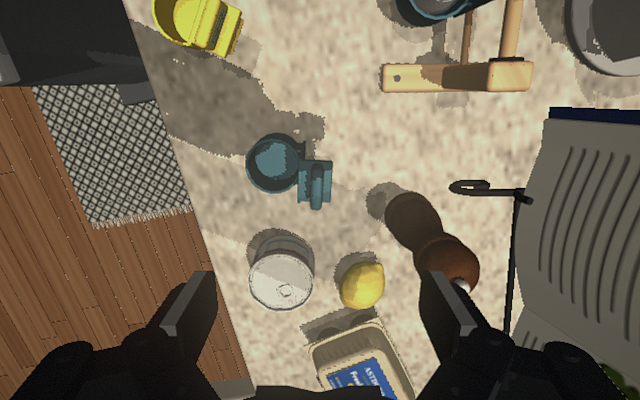

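```bash
python3 - <<'E'
from h import *
z=np.load("w3.npz");p,d=z["p"],z["d"];s=dict(eef_pos=z["e"],orientation=z["o"])
W=world("wrist",d,s)
sub=(slice(125,215),slice(235,340))
w=W[sub].reshape(-1,3);w=w[d[sub].ravel()>0]
for zl,zh in((.001,.006),(.04,.052),(.085,.1),(.115,.13)):
    q=w[(w[:,2]>zl)&(w[:,2]<zh)]
    if len(q)<5: continue
    r=cv2.minAreaRect((q[:,:2]*1000).astype(np.float32));print(zl,len(q),q.mean(0).round(4),np.median(q[:,2]).round(4),r)
q=w[(w[:,2]>.043)&(w[:,2]<.051)]
# cup rim: fit circle
x,y=q[:,0],q[:,1];A=np.c_[2*x,2*y,np.ones(len(x))];k=np.linalg.lstsq(A,x*x+y*y,rcond=None)[0];print("cup",k[:2],np.sqrt(k[2]+k[0]**2+k[1]**2))
Rm=Rq(s["orientation"])
# pepper mill & others
for nm,(u0,u1,v0,v1) in dict(mill=(385,480,190,290),timer=(245,315,235,310),lemon=(340,385,260,310)).items():
    w=W[v0:v1,u0:u1].reshape(-1,3);w=w[w[:,2]>.025];print(nm,w.mean(0).round(3),w.min(0).round(3),w.max(0).round(3))
E
```

```text
0.001 1462 [ 0.4198 -0.3049  0.0035] 0.0036 ((428.5139465332031, -319.2646484375), (106.16533660888672, 120.21279907226562), 78.58751678466797)
0.04 627 [ 0.4201 -0.3008  0.0463] 0.0471 ((421.41461181640625, -300.89404296875), (57.198646545410156, 56.963905334472656), 64.54052734375)
0.085 950 [ 0.4625 -0.3091  0.0963] 0.0965 ((463.27630615234375, -311.64007568359375), (42.013885498046875, 30.411725997924805), 75.51258850097656)
0.115 516 [ 0.4654 -0.3107  0.1215] 0.122 ((465.0399169921875, -312.0912170410156), (36.3276252746582, 11.125296592712402), 75.26819610595703)
cup [ 0.42211055 -0.30070937] 0.027411330733426373
mill [ 0.553 -0.374  0.129] [ 0.485 -0.416  0.025] [ 0.628 -0.227  0.403]
timer [ 0.401 -0.424  0.053] [ 0.362 -0.467  0.025] [ 0.485 -0.227  0.403]
lemon [ 0.489 -0.461  0.044] [ 0.459 -0.494  0.025] [ 0.517 -0.227  0.403]
```

```bash
python3 - <<'E'
from h import *
z=np.load("w3.npz");p,d=z["p"],z["d"];s=dict(eef_pos=z["e"],orientation=z["o"])
W=world("wrist",d,s)
w=W[190:300,385:482].reshape(-1,3)
w=w[(w[:,0]>.5)&(w[:,2]<.2)]
for a in(.02,.06,.1,.13,.15,.16,.165):
    q=w[(w[:,2]>a)&(w[:,2]<a+.02)]
    if len(q):print(a,len(q),q.mean(0).round(3),q.min(0).round(3),q.max(0).round(3))
x=Rq(s["orientation"]).T@(np.array([.4650,-.3121,.108])-s["eef_pos"]);print(x,x/.2)
E
```

```text
0.02 351 [ 0.565 -0.379  0.033] [ 0.533 -0.412  0.02 ] [ 0.621 -0.368  0.04 ]
0.06 565 [ 0.554 -0.387  0.069] [ 0.537 -0.414  0.06 ] [ 0.581 -0.377  0.08 ]
0.1 373 [ 0.554 -0.382  0.113] [ 0.537 -0.406  0.1  ] [ 0.581 -0.375  0.12 ]
0.13 1041 [ 0.559 -0.382  0.142] [ 0.537 -0.407  0.13 ] [ 0.587 -0.374  0.15 ]
0.15 948 [ 0.564 -0.39   0.156] [ 0.545 -0.41   0.15 ] [ 0.581 -0.378  0.17 ]
0.16 104 [ 0.563 -0.395  0.167] [ 0.558 -0.402  0.161] [ 0.567 -0.392  0.171]
0.165 84 [ 0.564 -0.395  0.168] [ 0.559 -0.402  0.165] [ 0.567 -0.392  0.171]
[-0.0021362   0.16109471 -0.00395881] [-0.01068099  0.80547356 -0.01979405]
```

```bash
python3 -m handwheel '{"slide":[[0,0.1,0],[0,0.25,-0.01],[-0.01,0.4,-0.02],[-0.01,0.55,-0.02],[-0.01,0.6,-0.02],[-0.01,0.6,-0.02],[-0.01,0.6,-0.02]],"roll":[0,0.01,0.017,0.017,0.017,0.017,0.017]}' 0.5; python3 - <<'E'
from h import *
s=monitor.observe();print(s["time_s"],s["eef_pos"],Rq(s["orientation"]).round(3),np.abs(s["qd"]).max())
p,d=eyes.camera("wrist");cv2.imwrite("pics/w4.png",p)
W=world("wrist",d,s);w=W[150:300,250:390].reshape(-1,3)
for zl,zh in((.04,.052),(.09,.1),(.115,.13)):
    q=w[(w[:,2]>zl)&(w[:,2]<zh)]
    if len(q)>5:print(zl,len(q),np.median(q[:,2]),cv2.minAreaRect((q[:,:2]*1000).astype(np.float32)))
x=Rq(s["orientation"]).T@(np.array([.4650,-.3121,.108])-s["eef_pos"]);print(x,x/.2)
E
```

```text
time_s: 4.95
eef_pos: [0.4661, -0.3118, 0.1503]
orientation: [-0.7, 0.703, -0.09, 0.089]
ft_force: [-0.8, 0.8, 0.6]
grip_width: 0.0424
4.95 [ 0.46608845 -0.31182625  0.15033919] [[ 0.968 -0.001  0.251]
 [-0.251 -0.004  0.968]
 [-0.    -1.    -0.004]] 0.011131197021599908
0.04 665 0.0468095834465239 ((434.3404541015625, -304.9051208496094), (57.061363220214844, 33.979305267333984), 71.67233276367188)
0.09 2243 0.09637311444962159 ((463.34832763671875, -311.08587646484375), (42.25875473022461, 30.571155548095703), 76.44023132324219)
0.115 1291 0.12195066258118112 ((465.1966857910156, -311.5335693359375), (35.8565559387207, 10.708407402038574), 75.74044799804688)
[-0.00097168  0.04234121 -0.00038112] [-0.0048584   0.21170603 -0.00190562]
```

View pics/w4.png

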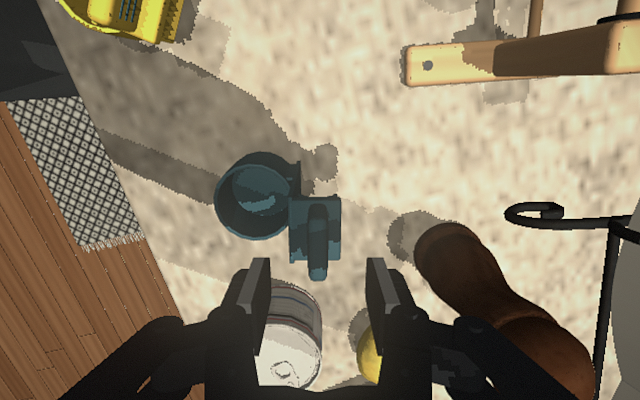

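```bash
python3 -m handwheel '{"slide":[[0,0.07,0],[-0.005,0.14,0],[-0.005,0.19,0],[-0.005,0.21,0],[-0.005,0.21,0]],"roll":[0,0,0,0,0]}' 0.5;  python3 -m handwheel '{"slide":[[0,0,0],[0,0,0],[0,0,0],[0,0,0],[0,0,0],[0,0,0]],"roll":[0,0,0,0,0,0]}' 0 80
```

```text
time_s: 5.5
eef_pos: [0.4647, -0.3119, 0.1078]
orientation: [-0.7, 0.703, -0.09, 0.089]
ft_force: [0.2, -0.5, -0.0]
grip_width: 0.0428
time_s: 6.1
eef_pos: [0.4649, -0.3119, 0.1079]
orientation: [-0.7, 0.703, -0.09, 0.089]
ft_force: [0.6, -0.0, -0.2]
grip_width: 0.0082
```

```bash
python3 -m handwheel '{"slide":[[0,-0.05,0],[0,-0.15,0],[0,-0.3,0],[0,-0.5,0],[0,-0.7,0],[0,-0.8,0],[0,-0.85,0],[0,-0.85,0]],"roll":[0,0,0,0,0,0,0,0]}'; python3 - <<'E'
from h import *
s=monitor.observe();print(s["time_s"],s["eef_pos"],s["ft_force"],s["grip_width"])
p,d=eyes.camera("wrist");cv2.imwrite("pics/w5.png",p)
np.savez("w5.npz",p=p,d=d,e=s["eef_pos"],o=s["orientation"])
p,d=eyes.camera("scene");cv2.imwrite("pics/s5.png",p[130:290,280:520])
E
```

```text
time_s: 6.9
eef_pos: [0.4654, -0.3116, 0.279]
orientation: [-0.7, 0.703, -0.09, 0.09]
ft_force: [0.2, 0.6, -1.3]
grip_width: 0.0087
6.9 [ 0.46541564 -0.3115838   0.2789745 ] [ 0.23286285  0.64977655 -1.32459213] 0.00865209834095436
```

View pics/w5.png

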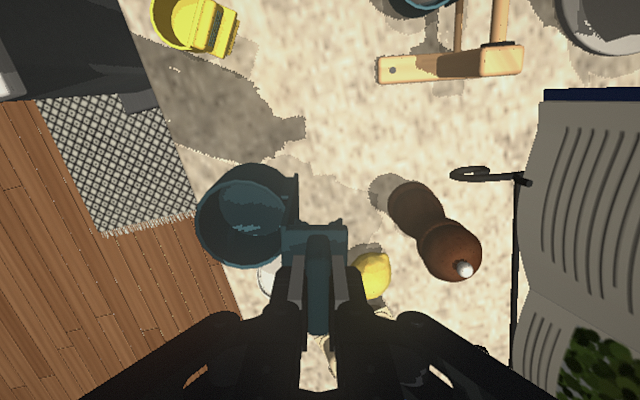

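```bash
python3 - <<'E'
from h import *
z=np.load("w5.npz");p,d=z["p"],z["d"];s=dict(eef_pos=z["e"],orientation=z["o"])
W=world("wrist",d,s);T=(W-s["eef_pos"])@Rq(s["orientation"])
c=p.astype(int);teal=(c[...,0]>c[...,2]+20)&(d>0)
w=T[150:345,190:355][teal[150:345,190:355]]
h,e=np.histogram(w[:,1],bins=np.arange(-.03,.13,.004));print([(round(a,3),b) for a,b in zip(e,h) if b>20])
q=w[(w[:,1]>.004)&(w[:,1]<.018)]
print("crown",q.mean(0),q.min(0),q.max(0)); A=np.c_[q[:,0],q[:,2],np.ones(len(q))];print(np.linalg.lstsq(A,q[:,1],rcond=None)[0])
q=w[(w[:,1]>.056)&(w[:,1]<.064)];print("rim",q.mean(0),q.min(0),q.max(0));A=np.c_[q[:,0],q[:,2],np.ones(len(q))];print(np.linalg.lstsq(A,q[:,1],rcond=None)[0])
x,y=q[:,0],q[:,2];A=np.c_[2*x,2*y,np.ones(len(x))];k=np.linalg.lstsq(A,x*x+y*y,rcond=None)[0];print("cup",k[:2],np.sqrt(k[2]+k[0]**2+k[1]**2))
E
```

```text
[(np.float64(0.058), np.int64(176)), (np.float64(0.102), np.int64(138))]
crown [-0.01731845  0.01251047  0.02056724] [-0.01731845  0.01251047  0.02056724] [-0.01731845  0.01251047  0.02056724]
[-0.00021651  0.00025712  0.01250144]
rim [-0.04317716  0.06059265 -0.02091352] [-0.06889543  0.05917772 -0.02792098] [-0.02533427  0.06220151  0.02814196]
[-0.01281864 -0.00856276  0.0598601 ]
cup [-0.04521615  0.00079626] 0.02753206836780453
```

View pics/s5.png

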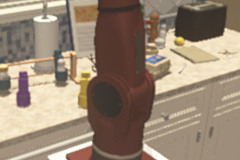

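```bash
python3 - <<'E'
from h import *
z=np.load("top0.npz");p,d=z["p"],z["d"];W=world("top",d)
w=W[100:190,340:425].reshape(-1,3)
for a in np.arange(.13,.45,.04):
    q=w[(w[:,2]>a)&(w[:,2]<a+.04)]
    if len(q)>3:print(round(a,2),len(q),q.mean(0).round(3),q.min(0).round(3),q.max(0).round(3))
E
```

```text
0.13 737 [ 0.837 -0.195  0.148] [ 0.634 -0.377  0.13 ] [0.943 0.044 0.17 ]
0.17 307 [ 0.747 -0.269  0.189] [ 0.699 -0.364  0.17 ] [ 0.928 -0.014  0.21 ]
0.21 727 [ 0.788 -0.234  0.237] [ 0.712 -0.353  0.21 ] [ 0.866 -0.16   0.25 ]
0.25 1305 [ 0.877 -0.183  0.279] [ 0.733 -0.339  0.25 ] [0.949 0.029 0.29 ]
0.29 234 [ 0.849 -0.246  0.303] [ 0.741 -0.328  0.29 ] [ 0.958 -0.003  0.329]
```

```bash
python3 -m handwheel '{"slide":[[0.03,0,0.08],[0.1,0,0.23],[0.18,0,0.4],[0.26,0,0.6],[0.31,0,0.73],[0.32,0,0.75],[0.32,0,0.75]],"roll":[0,-0.01,-0.02,-0.021,-0.021,-0.021,-0.021]}'; python3 - <<'E'
from h import *
s=monitor.observe();print(s["time_s"],s["eef_pos"],Rq(s["orientation"]).round(4))
x=Rq(s["orientation"]).T@(np.array([.6657,-.052,.279])-s["eef_pos"]);print(x,x/.2)
E
```

```text
time_s: 7.7
eef_pos: [0.5659, -0.1787, 0.2749]
orientation: [-0.703, 0.705, -0.066, 0.063]
ft_force: [-0.5, -1.4, -0.7]
grip_width: 0.0084
7.7 [ 0.56585601 -0.17865734  0.27494264] [[ 0.9833 -0.005   0.1821]
 [-0.1821 -0.0032  0.9833]
 [-0.0043 -1.     -0.0041]]
[ 0.07509572 -0.00496012  0.14270037] [ 0.3754786  -0.02480062  0.71350187]
```

```bash
python3 -m handwheel '{"slide":[[0.03,0,0.08],[0.1,0,0.2],[0.2,-0.01,0.4],[0.3,-0.02,0.58],[0.36,-0.02,0.69],[0.375,-0.02,0.71],[0.375,-0.02,0.71],[0.375,-0.02,0.71]],"roll":[0,0,0.001,0.001,0.001,0.001,0.001,0.001]}'; python3 - <<'E'
from h import *
s=monitor.observe();print(s["time_s"],s["eef_pos"],Rq(s["orientation"]).round(4))
p,d=eyes.camera("wrist");cv2.imwrite("pics/w6.png",p)
np.savez("w6.npz",p=p,d=d,e=s["eef_pos"],o=s["orientation"])
E
```

```text
time_s: 8.5
eef_pos: [0.6649, -0.0543, 0.2781]
orientation: [-0.702, 0.706, -0.068, 0.065]
ft_force: [0.3, -0.5, -1.3]
grip_width: 0.0082
8.5 [ 0.66486864 -0.05431236  0.27805304] [[ 0.9823 -0.0053  0.1871]
 [-0.1871 -0.0039  0.9823]
 [-0.0045 -1.     -0.0048]]
```

View pics/w6.png

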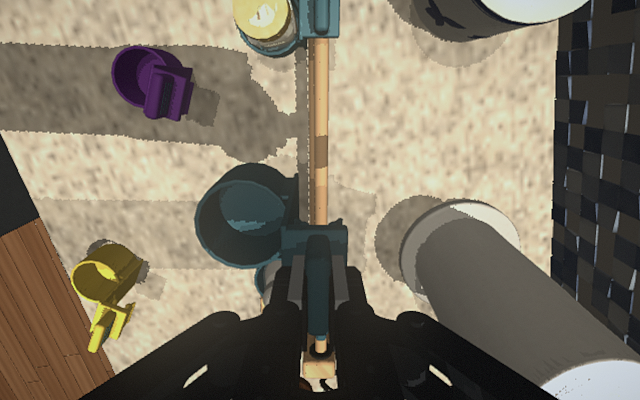

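```bash
cat > rod.py <<'E'
from h import *
def rod(f,v0,v1,u0=290,u1=345):
    z=np.load(f);p,d=z["p"],z["d"];s=dict(eef_pos=z["e"],orientation=z["o"])
    W=world("wrist",d,s);Rm=Rq(s["orientation"])
    P=[]
    for v in range(v0,v1,2):
        r=W[v,u0:u1];q=r[(d[v,u0:u1]>0)&(r[:,2]>.095)&(r[:,2]<.12)]
        if len(q)>4:P.append(np.r_[(q[:,0].min()+q[:,0].max())/2,(q[:,1]).mean(),q[:,2].max(),q[:,0].max()-q[:,0].min()])
    P=np.array(P);k=np.polyfit(P[:,1],P[:,0],1);e=s["eef_pos"]
    print("n",len(P),"width",P[:,3].mean(),"ztop",P[:,2].mean(),"yaw",np.degrees(np.arctan(k[0])),"tool yaw",np.degrees(np.arctan2(Rm[0,2],Rm[1,2])))
    print("axis=",k,"x at TCP y",np.polyval(k,e[1]),"offset along x (mm)",(np.polyval(k,e[1])-e[0])*Rm[0,0]*1000)
    return W,p,d,s
E
python3 - <<'E'
from rod import *
W,p,d,s=rod("w6.npz",60,215)
w=W[0:45,290:345].reshape(-1,3);q=w[(w[:,2]>.132)&(w[:,2]<.16)];print("lefttab",q.mean(0),q.min(0),q.max(0),cv2.minAreaRect((q[:,:2]*1000).astype(np.float32)))
E
```

```text
n 78 width 0.010931190916221 ztop 0.11134601575992611 yaw 10.937856357814695 tool yaw 10.784023935797048
axis= [0.19325495 0.676126  ] x at TCP y 0.6656298686149364 offset along x (mm) 0.7477770302824456
lefttab [0.68872991 0.06643068 0.14294028] [0.68250217 0.05648881 0.13328243] [0.69600601 0.07785058 0.14661069] ((688.8292236328125, 66.67916107177734), (20.615680694580078, 11.159960746765137), 79.09898376464844)
```

```bash
python3 -m handwheel '{"slide":[[0.004,0.1,0.01],[0.008,0.25,0.01],[0.008,0.4,0.01],[0.008,0.52,0.01],[0.008,0.59,0.01],[0.008,0.61,0.01],[0.008,0.61,0.01]],"roll":[0,0,0,0,0,0,0]}'; python3 - <<'E'
from rod import *
s=monitor.observe();print(s["time_s"],s["eef_pos"],s["ft_force"],Rq(s["orientation"]).round(4))
p,d=eyes.camera("wrist");cv2.imwrite("pics/w7.png",p)
np.savez("w7.npz",p=p,d=d,e=s["eef_pos"],o=s["orientation"])
rod("w7.npz",20,205)
E
```

```text
time_s: 9.25
eef_pos: [0.6661, -0.0539, 0.1568]
orientation: [-0.702, 0.705, -0.068, 0.065]
ft_force: [1.0, -0.0, -1.2]
grip_width: 0.0083
9.25 [ 0.66612017 -0.0538599   0.15675702] [ 0.9811624  -0.00853404 -1.23635438] [[ 0.9821 -0.0047  0.1883]
 [-0.1883 -0.0036  0.9821]
 [-0.0039 -1.     -0.0045]]
n 93 width 0.011941472070443609 ztop 0.11143473406875307 yaw 11.922750763330432 tool yaw 10.852901647164673
axis= [0.2111478  0.67565643] x at TCP y 0.6642840354531986 offset along x (mm) -1.8032742714214154
```

View pics/w7.png

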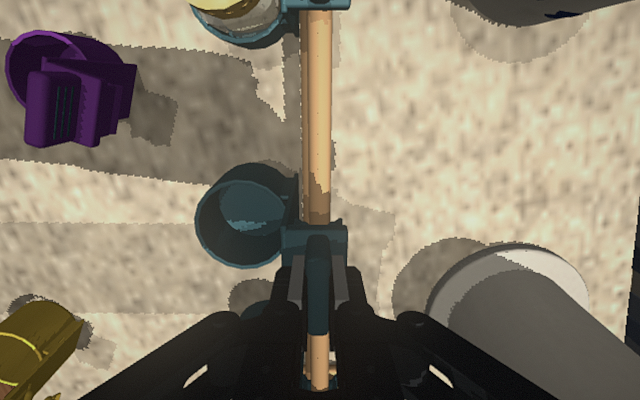

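```bash
python3 - <<'E'
from rod import *
rod("w7.npz",20,90);rod("w7.npz",80,155);W,p,d,s=rod("w7.npz",20,155)
T=(W-s["eef_pos"])@Rq(s["orientation"])
for v in range(30,215,20):
    r=T[v,290:345];q=r[(W[v,290:345,2]>.095)&(W[v,290:345,2]<.12)];print(v,len(q),(q[:,0].min()*1000).round(2),(q[:,0].max()*1000).round(2),q[:,2].mean().round(3))
for v in range(215,330,15):
    r=T[v,270:350];k=(r[:,1]>-.02)&(r[:,1]<.02)
    q=r[k]; print(v,k.sum(), (q[:,[0,1]].min(0)*1000).round(1),(q[:,[0,1]].max(0)*1000).round(1)) if k.sum() else 0
E
python3 - <<'E'
import cv2
p=cv2.imread('pics/w7.png');cv2.imwrite('pics/w7z.png',cv2.resize(p[100:400,240:400],(320*1,600),interpolation=cv2.INTER_CUBIC))
E
```

```text
n 35 width 0.011576563436216228 ztop 0.11150079039245568 yaw 9.631770824627877 tool yaw 10.852901647164673
axis= [0.16970776 0.6769686 ] x at TCP y 0.6678281577925029 offset along x (mm) 1.6774192905787615
n 38 width 0.011106521282432535 ztop 0.11134560089719002 yaw 10.982685425816332 tool yaw 10.852901647164673
axis= [0.19406671 0.67622552] x at TCP y 0.6657731054292487 offset along x (mm) -0.34085402098987516
n 68 width 0.011304750456295917 ztop 0.1114081298948262 yaw 10.573509326715424 tool yaw 10.852901647164673
axis= [0.18666641 0.67630443] x at TCP y 0.6662505984655033 offset along x (mm) 0.12809337361878725
30 25 -5.71 5.54 0.104
50 25 -5.83 5.72 0.096
70 25 -5.86 5.88 0.087
90 24 -5.42 6.01 0.078
110 23 -5.49 5.59 0.068
130 23 -5.57 5.7 0.058
150 23 -5.67 5.84 0.048
170 23 -5.78 5.96 0.038
190 21 -5.26 5.51 0.027
210 24 -14.63 5.64 0.015
230 66 [-17.4  11.2] [12.2 13.5]
245 67 [-17.1  -2. ] [12.8 12.9]
260 66 [-17.4 -13.9] [12.4 12.3]
275 75 [-18.2 -16.1] [12.3 -3.5]
290 39 [-18.1 -17.3] [ 11.4 -12.7]
305 22 [ -4.7 -15.9] [  3.6 -12.9]
320 21 [ -4.7 -16.3] [  3.6 -13.3]
```

View pics/w7z.png

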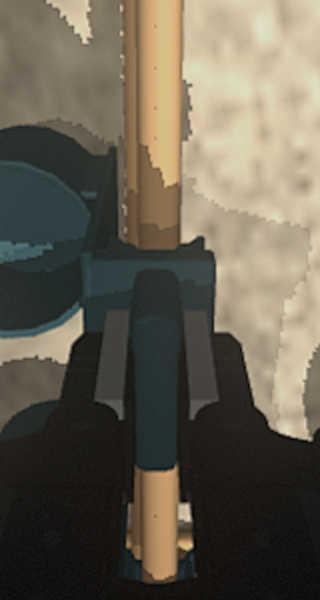

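```bash
python3 -m handwheel '{"slide":[[0.0025,0.02,0],[0.0025,0.04,0],[0.0025,0.055,0],[0.0025,0.06,0],[0.0025,0.06,0]],"roll":[0,0,0,0,0]}'; for i in 1 2; do python3 -c "
from rig import monitor
s=monitor.observe();print(s['eef_pos'].round(5),s['ft_force'].round(2),s['ft_torque'].round(3))"; done
python3 -m handwheel '{"slide":[[0,0.005,0],[0,0.01,0],[0,0.01,0]],"roll":[0,0,0]}'
```

```text
time_s: 9.8
eef_pos: [0.6669, -0.0539, 0.1453]
orientation: [-0.703, 0.705, -0.068, 0.066]
ft_force: [0.7, -0.0, -1.3]
grip_width: 0.008
[ 0.66692 -0.05389  0.14527] [ 0.65 -0.01 -1.35] [-0.022 -0.018  0.031]
[ 0.66692 -0.05389  0.14527] [ 0.65 -0.01 -1.35] [-0.022 -0.018  0.031]
time_s: 10.1
eef_pos: [0.6669, -0.0539, 0.1431]
orientation: [-0.703, 0.705, -0.068, 0.065]
ft_force: [-0.9, 0.5, -0.8]
grip_width: 0.0082
```

```bash
for i in 1; do python3 -m handwheel '{"slide":[[0,0.005,0],[0,0.01,0],[0,0.01,0]],"roll":[0,0,0]}'; python3 -m handwheel '{"slide":[[0,0.005,0],[0,0.01,0],[0,0.01,0]],"roll":[0,0,0]}'; python3 -m handwheel '{"slide":[[0,0.005,0],[0,0.005,0]],"roll":[0,0]}';done
```

```text
time_s: 10.4
eef_pos: [0.6667, -0.0538, 0.1409]
orientation: [-0.703, 0.705, -0.068, 0.065]
ft_force: [-0.6, 0.4, -1.3]
grip_width: 0.0081
time_s: 10.7
eef_pos: [0.6669, -0.0539, 0.1391]
orientation: [-0.703, 0.705, -0.068, 0.065]
ft_force: [0.8, 0.5, -0.1]
grip_width: 0.0083
time_s: 10.9
eef_pos: [0.6669, -0.0539, 0.1382]
orientation: [-0.703, 0.705, -0.068, 0.066]
ft_force: [-0.3, -0.7, 2.6]
grip_width: 0.0087
```

```bash
python3 -m handwheel '{"slide":[[0,0.005,0],[0,0.01,0],[0,0.01,0]],"roll":[0,0,0]}'; python3 -m handwheel '{"slide":[[0,0.005,0],[0,0.01,0],[0,0.01,0]],"roll":[0,0,0]}'; python3 -m handwheel '{"slide":[[0,0.005,0],[0,0.005,0]],"roll":[0,0]}'
```

```text
time_s: 11.2
eef_pos: [0.667, -0.0539, 0.1365]
orientation: [-0.703, 0.705, -0.068, 0.066]
ft_force: [-2.8, -0.2, 5.4]
grip_width: 0.0083
time_s: 11.5
eef_pos: [0.6671, -0.054, 0.1351]
orientation: [-0.703, 0.705, -0.068, 0.066]
ft_force: [-3.5, 0.1, 7.1]
grip_width: 0.0087
time_s: 11.7
eef_pos: [0.6671, -0.0539, 0.1348]
orientation: [-0.703, 0.705, -0.068, 0.066]
ft_force: [-3.8, -0.1, 9.0]
grip_width: 0.0081
```

```bash
python3 -m handwheel '{"slide":[[-0.003,0,0],[-0.003,0,0]],"roll":[0,0]}';python3 -m handwheel '{"slide":[[-0.002,0,0],[-0.002,0,0]],"roll":[0,0]}'
```

```text
time_s: 11.9
eef_pos: [0.6669, -0.054, 0.1356]
orientation: [-0.703, 0.705, -0.067, 0.066]
ft_force: [-0.9, 1.2, 6.9]
grip_width: 0.0082
time_s: 12.1
eef_pos: [0.6669, -0.054, 0.1363]
orientation: [-0.703, 0.705, -0.067, 0.067]
ft_force: [-1.1, 1.5, 5.8]
grip_width: 0.0082
```

```bash
python3 -m handwheel '{"slide":[[-0.002,0.01,0],[-0.002,0.015,0]],"roll":[0,0]}';python3 -m handwheel '{"slide":[[0,0.01,0],[0,0.015,0]],"roll":[0,0]}';python3 -m handwheel '{"slide":[[0,0.01,0],[0,0.015,0]],"roll":[0,0]}'
```

```text
time_s: 12.3
eef_pos: [0.667, -0.054, 0.1342]
orientation: [-0.703, 0.705, -0.066, 0.067]
ft_force: [-3.1, 1.3, 10.5]
grip_width: 0.0084
time_s: 12.5
eef_pos: [0.6671, -0.054, 0.1324]
orientation: [-0.703, 0.705, -0.066, 0.067]
ft_force: [-5.7, 1.4, 14.0]
grip_width: 0.0081
time_s: 12.7
eef_pos: [0.6673, -0.0541, 0.1308]
orientation: [-0.704, 0.704, -0.066, 0.068]
ft_force: [-6.1, 1.4, 12.9]
grip_width: 0.0084
```

```bash
python3 - <<'E'
from rod import *
s=monitor.observe();print(s["time_s"],s["eef_pos"],s["ft_force"],s["ft_torque"],Rq(s["orientation"]).round(4))
p,d=eyes.camera("wrist");cv2.imwrite("pics/w8.png",p);cv2.imwrite('pics/w8z.png',cv2.resize(p[100:400,200:400],(400,600),interpolation=cv2.INTER_CUBIC))
np.savez("w8.npz",p=p,d=d,e=s["eef_pos"],o=s["orientation"])
W=world("wrist",d,s)
T=(W-s["eef_pos"])@Rq(s["orientation"])
for v in range(10,215,20):
    r=T[v,290:350];q=r[(W[v,290:350,2]>.095)&(W[v,290:350,2]<.12)]
    if len(q):print(v,len(q),(q[:,0].min()*1000).round(2),(q[:,0].max()*1000).round(2),q[:,2].mean().round(3),W[v,290:350,2][(W[v,290:350,2]<.12)].max())
for v in range(215,330,15):
    r=T[v,270:350];k=(r[:,1]>-.02)&(r[:,1]<.02)
    q=r[k]; print(v,k.sum(), (q[:,[0,1]].min(0)*1000).round(1),(q[:,[0,1]].max(0)*1000).round(1)) if k.sum() else 0
E
```

```text
12.7 [ 0.66725726 -0.05410549  0.13076388] [-6.0859822   1.38368879 12.92115041] [0.30588627 1.51552462 0.03235402] [[ 9.821e-01  2.100e-03  1.883e-01]
 [-1.883e-01 -1.100e-03  9.821e-01]
 [ 2.300e-03 -1.000e+00 -7.000e-04]]
10 28 -7.15 4.48 0.109 0.10406264842234816
30 28 -7.37 4.11 0.102 0.10418896838884992
50 26 -6.97 3.76 0.094 0.10485303159838424
70 27 -6.98 4.32 0.086 0.10529046217187513
90 27 -7.17 4.42 0.078 0.10491864116964343
110 26 -7.43 4.53 0.07 0.1043438883436038
130 25 -6.91 4.12 0.061 0.10402569342609093
150 24 -7.01 4.23 0.052 0.10395253705751362
170 25 -7.15 4.37 0.042 0.10369716369782735
190 24 -6.7 4.48 0.033 0.10445390489339787
210 24 -6.83 4.56 0.022 0.1037744675112213
230 67 [-17.3  10.3] [12.2 13.5]
245 67 [-17.6  -1.8] [12.3 12.9]
260 66 [-17.4 -13.9] [12.6 12.8]
275 75 [-18.1 -15.4] [12.4 -3.9]
290 40 [-17.9 -17.2] [ 11.5 -13. ]
305 22 [ -4.8 -15. ] [  3.6 -12.8]
320 22 [ -4.8 -15.3] [  3.6 -13.7]
```

View pics/w8z.png

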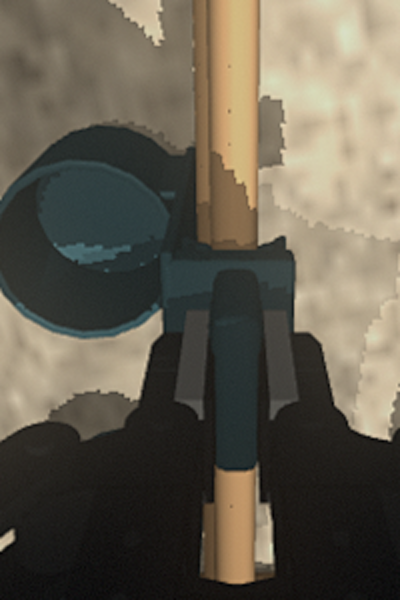

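```bash
python3 -m handwheel '{"slide":[[0,-0.03,0],[-0.004,-0.06,0],[-0.004,-0.06,0],[-0.004,-0.06,0]],"roll":[0,0,0,0]}'; cat > rel.py <<'E'
from h import *
def rel(f):
    s=monitor.observe();print(s["time_s"],s["eef_pos"].round(4),s["ft_force"].round(2),s["ft_torque"].round(2),Rq(s["orientation"])[:,1].round(4))
    p,d=eyes.camera("wrist");cv2.imwrite(f"pics/{f}.png",p)
    np.savez(f+".npz",p=p,d=d,e=s["eef_pos"],o=s["orientation"])
    W=world("wrist",d,s);T=(W-s["eef_pos"])@Rq(s["orientation"])
    a=[]
    for v in range(30,195,4):
        r=T[v,298:350];z=W[v,298:350,2];q=r[(z>.085)&(z<.12)]
        if len(q)>15:a.append([(q[:,0].min()+q[:,0].max())*500,q[:,2].mean(),z[(z<.12)].max()])
    a=np.array(a);k=np.polyfit(a[:,1],a[:,0],1)
    print("rod x@0 mm",np.median(a[:,0]).round(2),"slope deg",np.degrees(k[0]/1000).round(2),"ztop",np.median(a[:,2]).round(4))
    for v0,v1 in((225,258),):
        b=[]
        for v in range(v0,v1):
            r=T[v,270:350];q=r[(r[:,1]>-.02)&(r[:,1]<.02)]
            if len(q)>40:b.append((q[:,0].min()+q[:,0].max())*500)
        print("seat x est",np.median(b).round(2)+2)
E
python3 -c "
from rel import *
rel('w9')"
```

```text
time_s: 13.15
eef_pos: [0.6664, -0.0538, 0.1423]
orientation: [-0.704, 0.704, -0.066, 0.068]
ft_force: [-0.2, -0.7, -1.4]
grip_width: 0.0087
13.15 [ 0.6664 -0.0538  0.1423] [-0.17 -0.69 -1.43] [ 0.   -0.07 -0.01] [ 0.0019 -0.0012 -1.    ]
rod x@0 mm -0.48 slope deg -0.2 ztop 0.1115
seat x est -0.41999999999999993
```

```bash
python3 -m handwheel '{"slide":[[0,0.015,0],[0,0.025,0],[-0.001,0.035,0],[-0.001,0.045,0],[-0.002,0.05,0],[-0.002,0.055,0],[-0.003,0.06,0],[-0.003,0.06,0]],"roll":[0,0,0,0,0,0,0,0]}';python3 -c "
from rel import *
rel('w10')"
```

```text
time_s: 14.0
eef_pos: [0.6667, -0.0539, 0.1318]
orientation: [-0.704, 0.704, -0.065, 0.068]
ft_force: [-2.5, 0.1, 12.6]
grip_width: 0.0082
14.0 [ 0.6667 -0.0539  0.1318] [-2.54  0.09 12.58] [ 0.07  0.4  -0.01] [ 4.4e-03 -9.0e-04 -1.0e+00]
rod x@0 mm -0.94 slope deg -0.13 ztop 0.1046
seat x est -0.43000000000000016
```

```bash
python3 -m handwheel '{"slide":[[-0.003,0.008,0],[-0.005,0.01,0],[-0.005,0.012,0]],"roll":[0,0,0]}';python3 -m handwheel '{"slide":[[-0.002,0.01,0],[-0.002,0.012,0]],"roll":[0,0]}'
```

```text
time_s: 14.35
eef_pos: [0.6667, -0.054, 0.1312]
orientation: [0.704, -0.704, 0.064, -0.069]
ft_force: [-3.3, -0.3, 13.7]
grip_width: 0.0085
time_s: 14.55
eef_pos: [0.6668, -0.054, 0.1304]
orientation: [0.704, -0.704, 0.064, -0.07]
ft_force: [-4.4, 0.3, 13.1]
grip_width: 0.0083
```

```bash
python3 -m handwheel '{"slide":[[-0.005,0.006,0],[-0.01,0.006,0],[-0.01,0.006,0]],"roll":[0,0,0]}';python3 -c "
from rel import *
rel('w11')"
```

```text
time_s: 14.85
eef_pos: [0.6663, -0.0539, 0.131]
orientation: [0.704, -0.704, 0.063, -0.071]
ft_force: [0.1, 1.4, 10.8]
grip_width: 0.0084
14.85 [ 0.6663 -0.0539  0.131 ] [ 0.13  1.39 10.78] [-0.05 -0.1  -0.02] [ 0.0122  0.     -0.9999]
rod x@0 mm -0.7 slope deg -0.13 ztop 0.1056
seat x est -0.45999999999999996
```

```bash
python3 -m handwheel '{"slide":[[-0.002,0.01,0],[-0.003,0.014,0],[-0.004,0.018,0]],"roll":[0,0,0]}'
```

```text
time_s: 15.2
eef_pos: [0.6662, -0.0539, 0.1277]
orientation: [0.704, -0.704, 0.062, -0.072]
ft_force: [1.8, 0.2, 4.2]
grip_width: 0.0084
```

```bash
python3 -m handwheel '{"slide":[[0,0.008,0],[0,0.014,0],[0,0.014,0]],"roll":[0,0,0]}';python3 -c "
from rel import *
rel('w12')"
```

```text
time_s: 15.5
eef_pos: [0.6663, -0.0539, 0.1253]
orientation: [0.704, -0.703, 0.062, -0.072]
ft_force: [-2.1, 0.6, 8.3]
grip_width: 0.0085
15.5 [ 0.6663 -0.0539  0.1253] [-2.08  0.58  8.31] [-0.03  0.3  -0.01] [ 0.0138 -0.     -0.9999]
rod x@0 mm -0.71 slope deg -0.11 ztop 0.1068
seat x est -0.4500000000000002
```

```bash
python3 -m handwheel '{"slide":[[0,0.008,0],[0,0.009,0],[0,0.009,0]],"roll":[0,0,0]}'
```

```text
time_s: 15.85
eef_pos: [0.6663, -0.054, 0.1242]
orientation: [0.704, -0.703, 0.062, -0.072]
ft_force: [-2.7, 0.8, 10.1]
grip_width: 0.0085
```

```bash
python3 -c "
from rel import *
rel('w13')
p=cv2.imread('pics/w13.png')
p,d=eyes.camera('scene');cv2.imwrite('pics/s13.png',cv2.resize(p[160:250,240:400],(800,450),interpolation=cv2.INTER_CUBIC))"
```

```text
15.85 [ 0.6663 -0.054   0.1242] [-2.74  0.82 10.11] [0.08 0.63 0.03] [ 1.390e-02  3.000e-04 -9.999e-01]
rod x@0 mm -0.7 slope deg -0.12 ztop 0.106
seat x est -0.43000000000000016
```

View pics/s13.png

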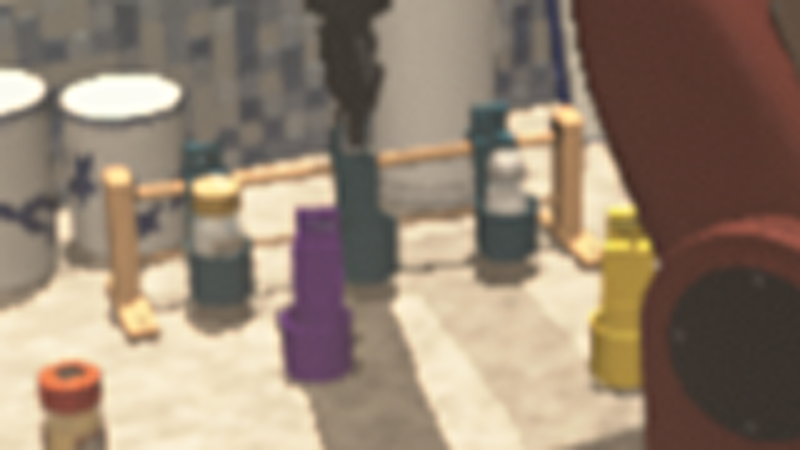

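View pics/w13.png

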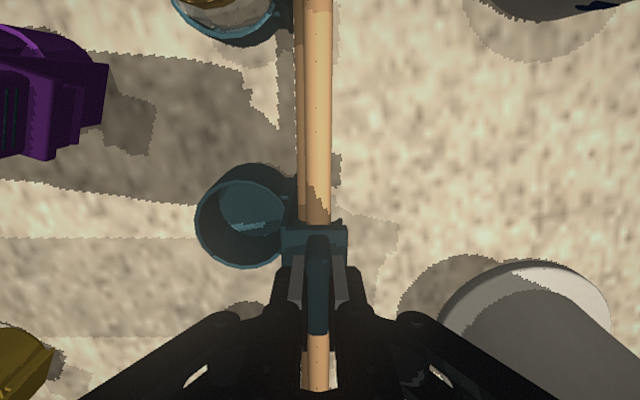

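```bash
python3 -m handwheel '{"slide":[[0,-0.01,0],[0,-0.018,0],[0,-0.026,0],[0,-0.026,0]],"roll":[0,0,0,0]}'
```

```text
time_s: 16.35
eef_pos: [0.6662, -0.054, 0.1292]
orientation: [0.704, -0.703, 0.062, -0.072]
ft_force: [1.7, -0.5, 1.0]
grip_width: 0.0083
```

```bash
python3 -c "
from rel import *
rel('w14')"
```

```text
16.35 [ 0.6662 -0.054   0.1292] [ 1.74 -0.53  0.96] [-0.17 -0.37 -0.01] [ 1.380e-02  2.000e-04 -9.999e-01]
rod x@0 mm -0.7 slope deg -0.09 ztop 0.1106
seat x est -0.43000000000000016
```

```bash
python3 -m handwheel '{"slide":[[0,0,0],[0,0,0],[0,0,0],[0,0,0]],"roll":[0,0,0,0]}' 0.5; python3 -m handwheel '{"slide":[[0,-0.08,0],[0,-0.2,0],[0,-0.4,0],[0,-0.6,0],[0,-0.7,0],[0,-0.7,0]],"roll":[0,0,0,0,0,0]}';python3 - <<'E'
from h import *
s=monitor.observe();print(Rq(s["orientation"]).round(3))
p,d=eyes.camera("wrist");cv2.imwrite("pics/w15.png",p);np.savez("w15.npz",p=p,d=d,e=s["eef_pos"],o=s["orientation"])
W=world("wrist",d,s)
w=W[100:330,190:370].reshape(-1,3)
c=p[100:330,190:370].reshape(-1,3).astype(int);w=w[c[:,0]>c[:,2]+15]
for zl,zh in((.06,.078),(.112,.124),(.135,.152)):
    q=w[(w[:,2]>zl)&(w[:,2]<zh)]
    if len(q)>5:
        print(zl,len(q),np.median(q[:,2]),cv2.minAreaRect((q[:,:2]*1000).astype(np.float32)))
        x,y=q[:,0],q[:,1];A=np.c_[x,y,np.ones(len(x))];print(np.linalg.lstsq(A,q[:,2],rcond=None)[0])
q=w[(w[:,2]>.06)&(w[:,2]<.078)];x,y=q[:,0],q[:,1];A=np.c_[2*x,2*y,np.ones(len(x))];k=np.linalg.lstsq(A,x*x+y*y,rcond=None)[0];print("cup",k[:2],np.sqrt(k[2]+k[0]**2+k[1]**2))
E
```

```text
time_s: 16.8
eef_pos: [0.666, -0.0539, 0.129]
orientation: [0.704, -0.703, 0.062, -0.072]
ft_force: [-0.3, -0.5, -0.2]
grip_width: 0.0425
time_s: 17.4
eef_pos: [0.6656, -0.0547, 0.2742]
orientation: [0.705, -0.703, 0.06, -0.074]
ft_force: [0.3, -1.1, 0.8]
grip_width: 0.0428
[[ 0.982  0.02   0.189]
 [-0.189  0.     0.982]
 [ 0.019 -1.     0.004]]
0.06 175 0.06792009958089765 ((620.8483276367188, -117.4623031616211), (44.2154655456543, 153.9047088623047), 2.560757875442505)
[ 0.02271607 -0.01543476  0.05262389]
0.112 904 0.118114467385866 ((651.7200317382812, -121.23261260986328), (160.32568359375, 29.68861961364746), 79.84263610839844)
[ 0.00935927 -0.00261849  0.11170694]
0.135 315 0.1440046343680303 ((653.88720703125, -115.7319564819336), (135.26014709472656, 8.98231315612793), 78.77751159667969)
[-0.01940684  0.00427556  0.15714266]
cup [ 0.6008004  -0.10991511] 0.04909727461525826
```

View pics/w15.png

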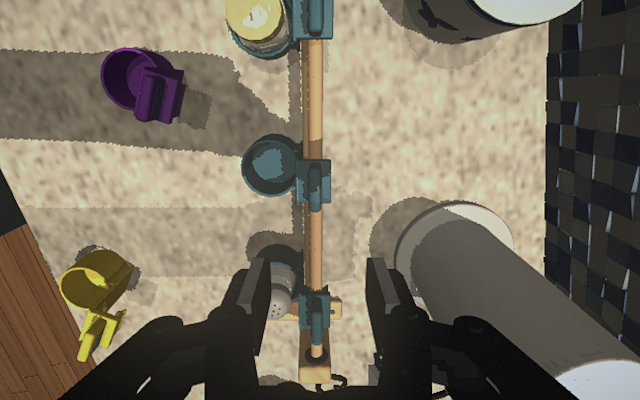

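```bash
cat > hang.py <<'E'
from h import *
def hang(f,v0=125,v1=215,u0=235,u1=345):
    z=np.load(f);p,d=z["p"],z["d"];s=dict(eef_pos=z["e"],orientation=z["o"])
    W=world("wrist",d,s)
    w=W[v0:v1,u0:u1].reshape(-1,3);c=p[v0:v1,u0:u1].reshape(-1,3).astype(int);w=w[c[:,0]>c[:,2]+10]
    for zl,zh in((.06,.08),(.112,.124),(.135,.152)):
        q=w[(w[:,2]>zl)&(w[:,2]<zh)]
        if len(q)>5:print(zl,len(q),np.median(q[:,2]),cv2.minAreaRect((q[:,:2]*1000).astype(np.float32)))
    q=w[(w[:,2]>.06)&(w[:,2]<.08)];x,y=q[:,0],q[:,1];A=np.c_[2*x,2*y,np.ones(len(x))];k=np.linalg.lstsq(A,x*x+y*y,rcond=None)[0];print("cup",k[:2],np.sqrt(k[2]+k[0]**2+k[1]**2))
E
python3 -c "
from hang import *
hang('w15.npz')
hang('w15.npz',0,75,220,345)
hang('w15.npz',285,345,300,330)"
```

```text
0.06 237 0.06758697540002223 ((621.3336181640625, -44.866294860839844), (55.960994720458984, 51.31193161010742), 73.11396026611328)
0.112 546 0.11807409332217765 ((663.59423828125, -54.49103546142578), (38.0339241027832, 29.86501693725586), 79.81399536132812)
0.135 250 0.14380730298627295 ((664.676025390625, -58.880245208740234), (21.085058212280273, 9.645602226257324), 79.39990997314453)
cup [ 0.6231512  -0.04512596] 0.027211485727720173
0.06 246 0.06897763773745198 ((649.1557006835938, 72.04975128173828), (57.37567138671875, 34.43987274169922), 12.836380958557129)
0.112 1003 0.11808941413435375 ((687.0877685546875, 68.11968994140625), (27.4686279296875, 29.952754974365234), 79.78070831298828)
0.135 441 0.143730063001737 ((688.7422485351562, 67.5230484008789), (20.134387969970703, 10.198124885559082), 78.99104309082031)
cup [0.64647811 0.08283878] 0.027255751124510588
0.112 469 0.11813284674634059 ((641.0234985351562, -180.72727966308594), (40.180816650390625, 28.410762786865234), 78.2444076538086)
0.135 273 0.14391706854929176 ((641.8902587890625, -179.61549377441406), (33.54936218261719, 10.5790433883667), 81.83157348632812)
cup [0. 0.] 0.0
```

```bash
python3 -m handwheel '{"slide":[[-0.07,0,0.07],[-0.2,0,0.2],[-0.35,0,0.33],[-0.5,0,0.48],[-0.65,0,0.6],[-0.73,0,0.69],[-0.73,0,0.69],[-0.73,0,0.69]],"roll":[-0.02,-0.05,-0.09,-0.13,-0.17,-0.21,-0.25,-0.25]}' 1; python3 - <<'E'
from h import *
s=monitor.observe();print(s["qpos"].round(2));Rm=Rq(s["orientation"]);print(Rm.round(3))
x=Rm.T@(np.array([.42,.28,.27])-s["eef_pos"]);print(x,x/.2)
E
```

```text
time_s: 18.25
eef_pos: [0.5467, 0.1094, 0.2693]
orientation: [-0.674, 0.677, 0.214, -0.203]
ft_force: [0.1, -0.4, 0.0]
grip_width: 0.0854
[-0.8   0.12  0.57  1.69 -0.06  1.34  0.38]
[[ 0.826  0.016 -0.564]
 [ 0.564  0.     0.826]
 [ 0.013 -1.    -0.009]]
[-0.0083541  -0.00265023  0.21227845] [-0.04177048 -0.01325116  1.06139225]
```

```bash
python3 -m handwheel '{"slide":[[0,0,0.1],[0,0,0.25],[0,0,0.45],[0,0,0.65],[0,0,0.82],[0,0,0.9],[0,0,0.9],[0,0,0.9]],"roll":[-0.02,-0.05,-0.09,-0.13,-0.17,-0.21,-0.25,-0.25]}' 1; python3 - <<'E'
from h import *
s=monitor.observe();print(s["qpos"].round(2));Rm=Rq(s["orientation"]);print(Rm.round(3))
p,d=eyes.camera("wrist");cv2.imwrite("pics/w16.png",p);np.savez("w16.npz",p=p,d=d,e=s["eef_pos"],o=s["orientation"])
W=world("wrist",d,s)
k=(W[...,2]>.098)&(W[...,2]<.112)&(np.hypot(W[...,0]-.407,W[...,1]-.3)<.045)
q=W[k];print(len(q),np.median(q[:,2]),q.mean(0)); print(cv2.minEnclosingCircle((q[:,:2]*1000).astype(np.float32)))
E
```

```text
time_s: 19.05
eef_pos: [0.4446, 0.2583, 0.2673]
orientation: [-0.541, 0.548, 0.456, -0.447]
ft_force: [0.4, -0.7, -0.1]
grip_width: 0.0853
[-0.99  0.02  0.38  1.78  0.    1.33  0.77]
[[ 0.184  0.015 -0.983]
 [ 0.983 -0.     0.184]
 [ 0.003 -1.    -0.015]]
2232 0.10574475495151991 [0.40804705 0.30105696 0.10560735]
((408.8923034667969, 301.3995056152344), 22.005573272705078)
```

View pics/w16.png

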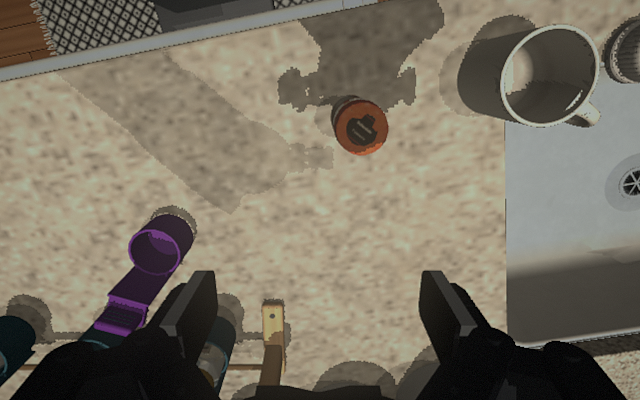

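```bash
python3 - <<'E'
from h import *
z=np.load("w16.npz");p,d=z["p"],z["d"];s=dict(eef_pos=z["e"],orientation=z["o"])
W=world("wrist",d,s);Rm=Rq(s["orientation"])
w=W[15:130,455:605].reshape(-1,3);q=w[(w[:,2]>.04)&(w[:,2]<.115)];print("mug",q.mean(0),q.min(0),q.max(0))
t=(q-np.array([.4087,.3013,.1]))@Rm;print("rel tool",t.min(0),t.max(0))
x=Rm.T@(np.array([.4087,.3013,.084])-s["eef_pos"]);print(x,x/.2)
E
```

```text
mug [0.39894771 0.46239451 0.07724251] [0.35785455 0.41560704 0.04002312] [0.45095103 0.50845529 0.10206052]
rel tool [ 0.10900899 -0.00258621 -0.00309736] [0.20982985 0.06024932 0.07902338]
[0.03516946 0.18275918 0.04601933] [0.1758473  0.91379592 0.23009667]
```

```bash
python3 -m handwheel '{"slide":[[0.05,0.03,0.07],[0.12,0.08,0.16],[0.175,0.2,0.23],[0.175,0.35,0.23],[0.175,0.48,0.23],[0.175,0.52,0.23],[0.175,0.52,0.23]],"roll":[0,0,0,0,0,0,0]}' 0.8; python3 - <<'E'
from h import *
s=monitor.observe();Rm=Rq(s["orientation"])
p,d=eyes.camera("wrist");cv2.imwrite("pics/w17.png",p)
W=world("wrist",d,s)
k=(W[...,2]>.098)&(W[...,2]<.112)&(np.hypot(W[...,0]-.407,W[...,1]-.3)<.045)
q=W[k];print(len(q),np.median(q[:,2]),cv2.minEnclosingCircle((q[:,:2]*1000).astype(np.float32)))
c=cv2.minEnclosingCircle((q[:,:2]*1000).astype(np.float32))[0]
x=Rm.T@(np.array([c[0]/1000,c[1]/1000,.084])-s["eef_pos"]);print(x,x/.2)
E
```

```text
time_s: 19.8
eef_pos: [0.408, 0.2999, 0.162]
orientation: [-0.542, 0.55, 0.452, -0.446]
ft_force: [0.6, -0.1, 0.9]
grip_width: 0.0685
4187 0.10561636810787693 ((408.63653564453125, 301.55694580078125), 22.14885902404785)
[0.00169725 0.07802423 0.00080383] [0.00848627 0.39012117 0.00401916]
```

View pics/w17.png

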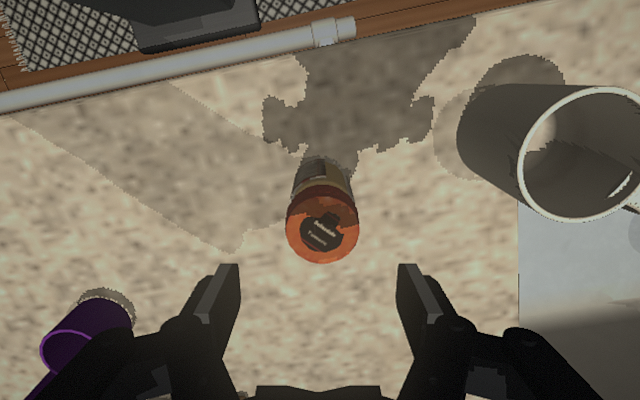

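```bash
python3 -m handwheel '{"slide":[[0.005,0.08,0.004],[0.008,0.2,0.004],[0.008,0.3,0.004],[0.008,0.37,0.004],[0.008,0.385,0.004],[0.008,0.385,0.004]],"roll":[0,0,0,0,0,0]}' 0.8;  python3 -m handwheel '{"slide":[[0,0,0],[0,0,0],[0,0,0],[0,0,0],[0,0,0],[0,0,0]],"roll":[0,0,0,0,0,0]}' 0 40
```

```text
time_s: 20.45
eef_pos: [0.4099, 0.3025, 0.0873]
orientation: [-0.543, 0.55, 0.453, -0.445]
ft_force: [0.1, 0.2, 0.3]
grip_width: 0.0683
time_s: 21.05
eef_pos: [0.4109, 0.3031, 0.0889]
orientation: [-0.543, 0.55, 0.454, -0.443]
ft_force: [-0.8, -1.9, 7.1]
grip_width: 0.0433
```

```bash
python3 -m handwheel '{"slide":[[0,-0.02,0],[0,-0.05,0],[0,-0.1,0],[0,-0.15,0],[0,-0.15,0]],"roll":[0,0,0,0,0]}'; python3 - <<'E'
from h import *
s=monitor.observe();Rm=Rq(s["orientation"]);print(Rm.round(3),s["ft_force"])
p,d=eyes.camera("wrist");cv2.imwrite("pics/w18.png",p)
W=world("wrist",d,s);T=(W-s["eef_pos"])@Rm
np.savez("w18.npz",p=p,d=d,e=s["eef_pos"],o=s["orientation"])
p,d=eyes.camera("scene");cv2.imwrite("pics/s18.png",cv2.resize(p[180:300,180:340],(800,600),interpolation=cv2.INTER_CUBIC))
E
```

```text
time_s: 21.55
eef_pos: [0.4111, 0.3038, 0.1208]
orientation: [-0.543, 0.55, 0.455, -0.442]
ft_force: [0.9, 0.1, -1.6]
grip_width: 0.0432
[[ 0.194  0.02  -0.981]
 [ 0.981  0.004  0.194]
 [ 0.008 -1.    -0.019]] [ 0.88588022  0.05175957 -1.55173448]
```

View pics/w18.png

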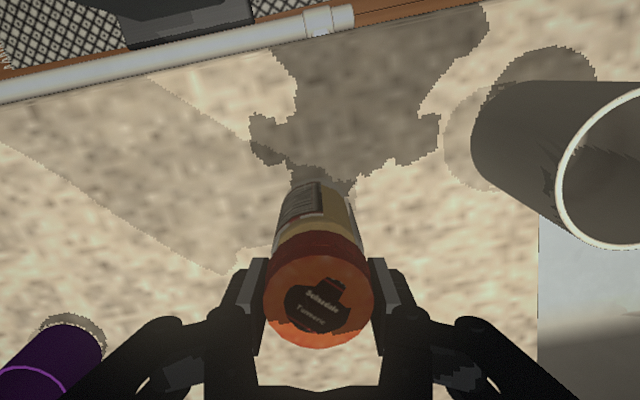

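View pics/s18.png

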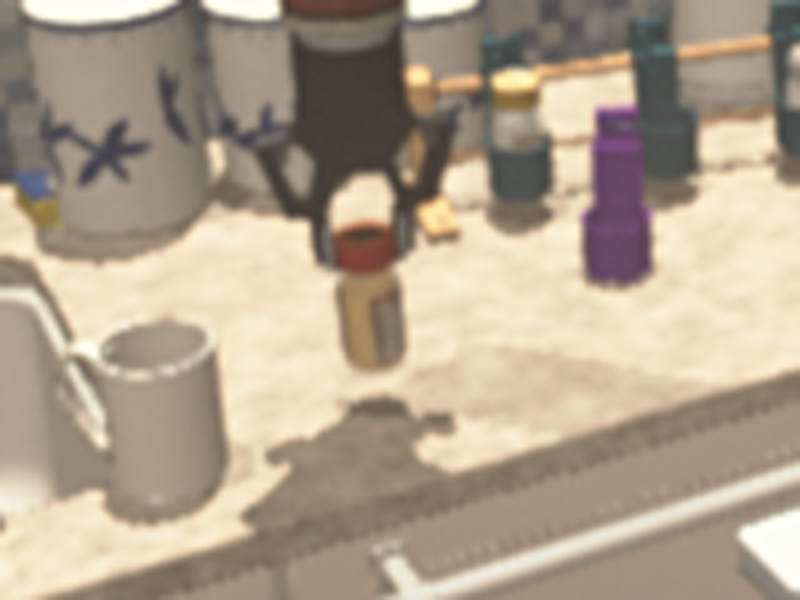

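```bash
cat > lid.py <<'E'
from h import *
def lid(f):
    z=np.load(f);p,d=z["p"],z["d"];s=dict(eef_pos=z["e"],orientation=z["o"]);Rm=Rq(s["orientation"])
    W=world("wrist",d,s);T=(W-s["eef_pos"])@Rm
    m=(T[...,1]<-.005)&(T[...,1]>-.04)&(np.hypot(T[...,0],T[...,2])<.035)&(d>0)
    c=p.astype(int);m[:, :]&=(np.arange(400)[:,None]<355)
    q=T[m]; 
    # keep red or dark sticker: top plane: ransac via median
    y0=np.median(q[:,1]);q=q[np.abs(q[:,1]-y0)<.003]
    A=np.c_[q[:,0],q[:,2],np.ones(len(q))];k=np.linalg.lstsq(A,q[:,1],rcond=None)[0];r=q[:,1]-A@k;g=np.abs(r)<.001
    k=np.linalg.lstsq(A[g],q[g,1],rcond=None)[0]
    q=q[g];cc=cv2.minEnclosingCircle((q[:,[0,2]]*1000).astype(np.float32))
    print("lid top y",y0,"plane",k,"n",len(q),"circle x,z mm",cc, q[:,[0,2]].min(0),q[:,[0,2]].max(0))
    n=np.array([-k[0],1,-k[1]]);n/=np.linalg.norm(n);print("down axis world",Rm@n)
    b=np.array([cc[0][0]/1000,y0,cc[0][1]/1000])+.106*n;print("bottom tool",b,"world",Rm@b+s["eef_pos"])
    return s,b,n
E
python3 -c "
from lid import *
lid('w18.npz')"
```

```text
lid top y -0.016993189759550244 plane [ 0.00970931 -0.01779803 -0.01684453] n 7600 circle x,z mm ((-0.12658309936523438, 7.285713195800781), 34.15922546386719) [-0.03428317 -0.02025021] [0.03403    0.02315854]
down axis world [ 6.69529883e-04 -1.91624110e-03 -9.99997940e-01]
bottom tool [-0.00115556  0.08898503  0.00917192] world [0.40366001 0.30478444 0.03165048]
```

```bash
python3 -m handwheel '{"slide":[[0,-0.1,0],[0,-0.25,0],[0,-0.45,0],[0,-0.65,0],[0,-0.73,0],[0,-0.75,0]],"roll":[0,0,0,0,0,0]}'; python3 -m handwheel '{"slide":[[-0.07,0,-0.06],[-0.2,0,-0.18],[-0.35,0,-0.32],[-0.5,0,-0.46],[-0.65,0,-0.6],[-0.74,0,-0.68],[-0.75,0,-0.69],[-0.75,0,-0.69]],"roll":[0,0,0,0,0,0,0,0]}'; python3 - <<'E'
from h import *
s=monitor.observe();Rm=Rq(s["orientation"]);print(Rm.round(3))
x=Rm.T@(np.array([.6235,-.0463,.27])-s["eef_pos"]);print(x,x/.2)
E
```

```text
time_s: 22.25
eef_pos: [0.4082, 0.3034, 0.271]
orientation: [-0.543, 0.55, 0.456, -0.442]
ft_force: [0.4, 0.8, -1.8]
grip_width: 0.0438
time_s: 23.05
eef_pos: [0.5141, 0.129, 0.2709]
orientation: [-0.544, 0.55, 0.454, -0.443]
ft_force: [-0.2, 0.9, -1.7]
grip_width: 0.0434
[[ 0.195  0.019 -0.981]
 [ 0.981  0.004  0.195]
 [ 0.007 -1.    -0.017]]
[-0.15056377  0.0022613  -0.14153882] [-0.75281886  0.01130651 -0.70769408]
```

```bash
python3 -m handwheel '{"slide":[[-0.07,0,-0.06],[-0.2,0,-0.18],[-0.35,0,-0.32],[-0.5,0.01,-0.46],[-0.65,0.01,-0.6],[-0.74,0.01,-0.69],[-0.75,0.01,-0.705],[-0.75,0.01,-0.705]],"roll":[0,0,0,0,0,0,0,0]}'; python3 - <<'E'
from h import *
s=monitor.observe();Rm=Rq(s["orientation"]);print(s["eef_pos"],Rm.round(3))
p,d=eyes.camera("wrist");cv2.imwrite("pics/w19.png",p)
np.savez("w19.npz",p=p,d=d,e=s["eef_pos"],o=s["orientation"])
E
```

```text
time_s: 23.85
eef_pos: [0.6229, -0.0445, 0.2691]
orientation: [-0.544, 0.549, 0.454, -0.443]
ft_force: [0.4, 0.2, -1.7]
grip_width: 0.0432
[ 0.62288484 -0.04446787  0.2690841 ] [[ 0.195  0.017 -0.981]
 [ 0.981  0.004  0.195]
 [ 0.007 -1.    -0.016]]
```

View pics/w19.png

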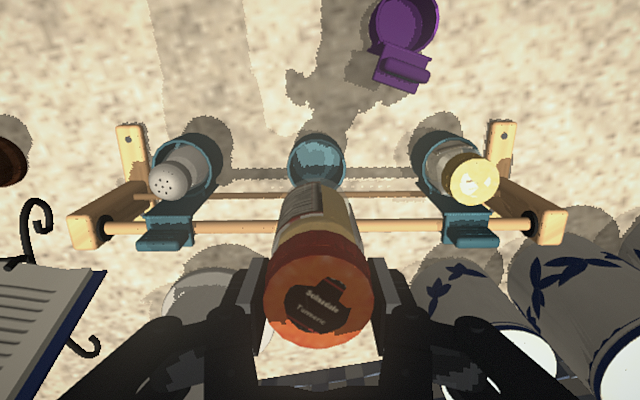

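```bash
python3 - <<'E'
from lid import *
from scipy.optimize import least_squares
z=np.load("w19.npz");p,d=z["p"],z["d"];s=dict(eef_pos=z["e"],orientation=z["o"]);Rm=Rq(s["orientation"])
W=world("wrist",d,s)
def cup(v0,v1,u0,u1):
    w=W[v0:v1,u0:u1].reshape(-1,3);q=w[(w[:,2]>.0635)&(w[:,2]<.0725)]
    f=least_squares(lambda a:np.hypot(q[:,0]-a[0],q[:,1]-a[1])-.0275,q[:,:2].mean(0),loss="soft_l1",f_scale=.001).x
    r=np.hypot(q[:,0]-f[0],q[:,1]-f[1]);return f,len(q),np.median(q[:,2]),r.min(),r.max()
print("ours",cup(130,188,285,350))
# lid center restricted
T=(W-s["eef_pos"])@Rm
m=(T[...,1]<-.013)&(T[...,1]>-.021)&(np.abs(T[...,0])<.004)&(np.arange(400)[:,None]<360);q=T[m];print("lid z ext",q[:,2].min(),q[:,2].max(),np.median(q[:,1]))
for v in (300,315):
    r=T[v];k=(r[:,1]<-.013)&(r[:,1]>-.021)&(p[v,:,2].astype(int)>p[v,:,0]+25);print(v,r[k,0].min(),r[k,0].max(),r[k,2].mean())
E
```

```text
ours (array([ 0.62299487, -0.04571656]), 431, np.float64(0.06735293111577897), np.float64(0.025404755017679994), np.float64(0.02901571664646285))
lid z ext -0.0206224838398534 0.023426051892710888 -0.01698317979409731
300 -0.02169026963480481 0.020596628537034572 0.003425011898457865
315 -0.021258017256570977 0.020050544664185047 -0.0036138158427755918
```

```bash
python3 - <<'E'
from h import *
s=monitor.observe();Rm=Rq(s["orientation"])
for z in(.175,.116):
    x=Rm.T@(np.array([.6245,-.0455,z])-s["eef_pos"]);print(x,x/.2)
E
```

```text
[-0.00229693  0.09435604 -0.00062337] [-0.01148463  0.47178022 -0.00311686]
[-0.00276083  0.15334689  0.00030662] [-0.01380413  0.76673445  0.00153312]
```

```bash
python3 -m handwheel '{"slide":[[-0.01,0.08,0],[-0.011,0.2,0],[-0.011,0.33,-0.003],[-0.011,0.43,-0.003],[-0.011,0.47,-0.003],[-0.011,0.47,-0.003]],"roll":[0,0,0,0,0,0]}'; python3 - <<'E'
from h import *
s=monitor.observe();Rm=Rq(s["orientation"])
x=Rm.T@(np.array([.6245,-.0455,.116])-s["eef_pos"]);print(x,x/.2,Rm[:,1])
p,d=eyes.camera("wrist");cv2.imwrite("pics/w20.png",p)
np.savez("w20.npz",p=p,d=d,e=s["eef_pos"],o=s["orientation"])
E
```

```text
time_s: 24.5
eef_pos: [0.6236, -0.0435, 0.1744]
orientation: [-0.544, 0.548, 0.455, -0.444]
ft_force: [-1.3, 0.1, -0.2]
grip_width: 0.0433
[-0.00224234  0.05843422 -0.0004161 ] [-0.01121168  0.29217109 -0.00208049] [ 0.01493637  0.00532275 -0.99987428]
```

View pics/w20.png

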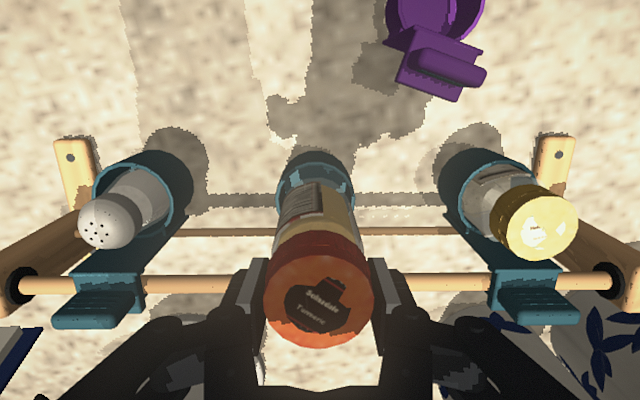

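```bash
python3 -m handwheel '{"slide":[[-0.008,0.0,0],[-0.009,0.05,0],[-0.009,0.1,0],[-0.009,0.15,0],[-0.009,0.2,0],[-0.009,0.24,0],[-0.009,0.26,0],[-0.009,0.26,0]],"roll":[0,0,0,0,0,0,0,0]}'; python3 - <<'E'
from h import *
s=monitor.observe();Rm=Rq(s["orientation"])
x=Rm.T@(np.array([.6245,-.0455,.113])-s["eef_pos"]);print(x,x/.2)
p,d=eyes.camera("wrist");cv2.imwrite("pics/w21.png",p)
np.savez("w21.npz",p=p,d=d,e=s["eef_pos"],o=s["orientation"])
E
```

```text
time_s: 25.35
eef_pos: [0.6245, -0.0456, 0.1228]
orientation: [-0.544, 0.548, 0.455, -0.444]
ft_force: [0.3, 0.5, -1.4]
grip_width: 0.0429
[4.55790085e-05 9.84222569e-03 1.75541476e-04] [0.0002279  0.04921113 0.00087771]
```

View pics/w21.png

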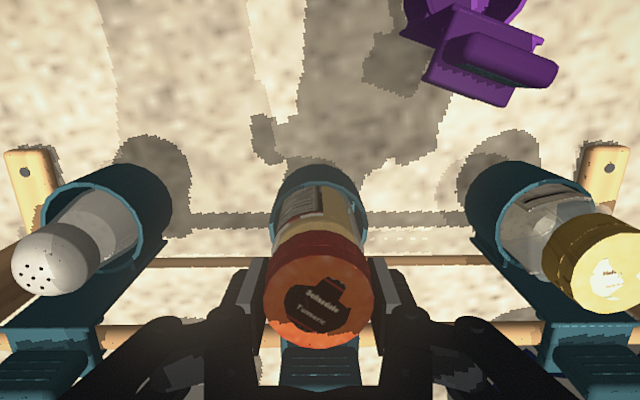

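```bash
python3 -m handwheel '{"slide":[[0,0.015,0],[0,0.03,0],[0,0.035,0],[0,0.035,0]],"roll":[0,0,0,0]}'; python3 -m handwheel '{"slide":[[0,0.005,0],[0,0.01,0],[0,0.01,0]],"roll":[0,0,0]}'
```

```text
time_s: 25.8
eef_pos: [0.6249, -0.0456, 0.1163]
orientation: [-0.544, 0.548, 0.455, -0.444]
ft_force: [-0.1, -0.7, -1.0]
grip_width: 0.043
time_s: 26.1
eef_pos: [0.6248, -0.0455, 0.1142]
orientation: [-0.544, 0.548, 0.455, -0.444]
ft_force: [0.4, -0.1, -1.1]
grip_width: 0.0428
```

```bash
python3 -m handwheel '{"slide":[[0,0.005,0],[0,0.005,0]],"roll":[0,0]}'; python3 -m handwheel '{"slide":[[0,0.005,0],[0,0.005,0]],"roll":[0,0]}'
```

```text
time_s: 26.3
eef_pos: [0.6249, -0.0456, 0.1133]
orientation: [-0.544, 0.548, 0.455, -0.444]
ft_force: [1.6, -0.7, 0.2]
grip_width: 0.043
time_s: 26.5
eef_pos: [0.6251, -0.0457, 0.1125]
orientation: [-0.544, 0.548, 0.455, -0.444]
ft_force: [-0.6, 0.3, 2.5]
grip_width: 0.0433
```

```bash
python3 -m handwheel '{"slide":[[0,0,0],[0,0,0],[0,0,0],[0,0,0]],"roll":[0,0,0,0]}' 0.72; python3 -m handwheel '{"slide":[[0,-0.04,0],[0,-0.12,0],[0,-0.25,0],[0,-0.45,0],[0,-0.65,0],[0,-0.75,0],[0,-0.75,0]],"roll":[0,0,0,0,0,0,0]}'; python3 - <<'E'
from h import *
s=monitor.observe();Rm=Rq(s["orientation"])
p,d=eyes.camera("wrist");cv2.imwrite("pics/w22.png",p)
np.savez("w22.npz",p=p,d=d,e=s["eef_pos"],o=s["orientation"])
W=world("wrist",d,s)
w=W[100:330,240:400].reshape(-1,3);c=p[100:330,240:400].reshape(-1,3).astype(int)
q=w[(w[:,2]>.12)&(w[:,2]<.138)&(np.hypot(w[:,0]-.623,w[:,1]+.0457)<.035)]
print("lid",len(q),np.median(q[:,2]),cv2.minEnclosingCircle((q[:,:2]*1000).astype(np.float32)))
q=q[np.abs(q[:,2]-np.median(q[:,2]))<.003];A=np.c_[q[:,0],q[:,1],np.ones(len(q))];print(np.linalg.lstsq(A,q[:,2],rcond=None)[0])
q=w[(c[:,0]>c[:,2]+10)];
for zl,zh in((.06,.08),(.112,.124),(.135,.152)):
    k=q[(q[:,2]>zl)&(q[:,2]<zh)];print(zl,len(k),np.median(k[:,2]) if len(k) else 0,cv2.minAreaRect((k[:,:2]*1000).astype(np.float32)) if len(k) else 0)
p,d=eyes.camera("scene");cv2.imwrite("pics/s22.png",cv2.resize(p[160:250,240:400],(800,450),interpolation=cv2.INTER_CUBIC))
E
```

```text
time_s: 26.9
eef_pos: [0.6251, -0.0456, 0.1124]
orientation: [-0.544, 0.548, 0.455, -0.444]
ft_force: [0.3, -0.0, 0.9]
grip_width: 0.0613
time_s: 27.6
eef_pos: [0.6242, -0.0471, 0.2676]
orientation: [-0.542, 0.55, 0.457, -0.442]
ft_force: [-0.4, 0.4, 0.0]
grip_width: 0.0616
lid 2327 0.12918450357038352 ((620.0321655273438, -46.29497146606445), 21.966411590576172)
[ 0.02453994 -0.00246631  0.11389412]
0.06 130 0.06684140530573872 ((613.3320922851562, -42.625457763671875), (55.844970703125, 35.16539001464844), 74.31682586669922)
0.112 348 0.11688577816059359 ((653.1744384765625, -50.65387725830078), (39.77598190307617, 14.017333030700684), 89.07080841064453)
0.135 375 0.142919770002989 ((664.3250732421875, -53.25517272949219), (33.8648567199707, 8.141441345214844), 80.35939025878906)
```

View pics/w22.png

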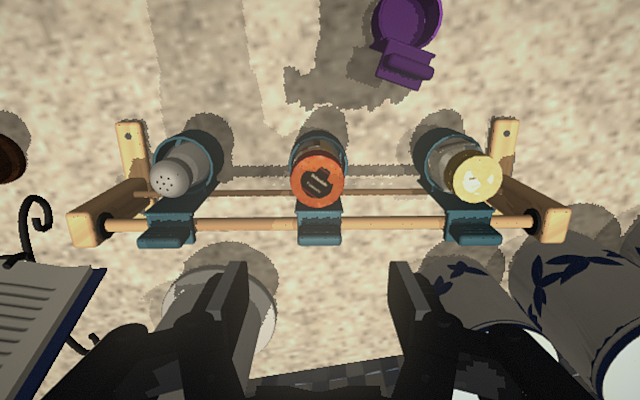

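View pics/s22.png

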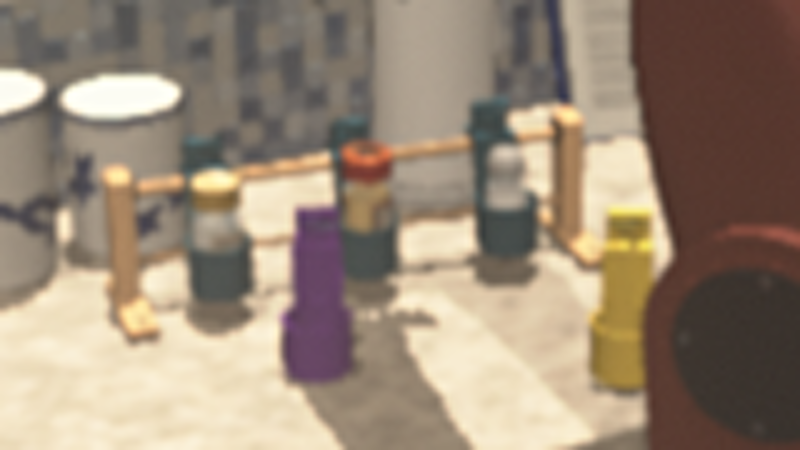

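```bash
python3 -c "
from rig import order
print(order.hand_in())"
```

```text
the job is handed in; nothing more can be done
None
```

The blue-green holder is clipped in the middle of the rail gap, cup towards the robot, and the red-lidded jar stands in its cup. I handed in at about 28 s with the gripper open and well clear.

**Snap:** The first presses pushed sideways by up to about 6 N. I backed off once, moved the holder a fraction of a millimetre towards the robot, and pressed again. The force readings peaked at about 14 N (about 15 N of push with the holder's weight). The reading fell from 10.8 to 4.2 N as the clip snapped, and I seated it with about 11 N. These readings came only between moves, so a brief higher peak could have been missed.

**Holder seated:** After I let go, the new holder's crown was at 118.1 mm, the same as its two neighbours. Its cup was 130 mm from the left one.

**Jar placed:** It touched down in the cup at under 4 N. The lid top is at 129 mm, as expected, and leans about 1.4° towards the cup side. That is upright enough to stand.

**Small disagreements:**
- The grip reading was about 1.7 mm below the true thickness on both grasps.
- The tool ended up tilted by about 1° after the presses.
- The force rose by about 7 N for a moment as the gripper closed on the jar on the worktop.

In the last pictures the neighbouring holders and the purple and yellow look-alikes had not moved. I did not measure the other things on the worktop again, but the arm never came near them.

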